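# Build up the cooler and set out parts on the repair mat

### The job

On the repair mat, first set the finned heat sink centred and square on the black chip of the green circuit board, then the fan centred and square on top of the heat sink, right way up as it lies. Next stand the blue capacitor in the middle of the mat, midway between the board and the metal power supply, and last put the yellow transformer directly behind the capacitor (on the side away from the robot, straight across the mat, square with it), leaving a gap of about 2 cm. Keep to this order, leave everything upright and let go, and leave the orange capacitor and the solder spool where they are.

Things in the scene. Friction and masses are not known exactly. Their poses are not given: they have to be found in the camera images.
- mat: Beige-grey flat repair mat fixed on the green bench, 170 x 480 x 3 mm, with a thin pale line near each long edge. Origin at the centre of its underside; x across its short side (roughly away from the robot, turned up to 0.2 rad), y along its long side, z up; its top is at z = 3 mm. The board and the power supply stand on its two ends (which is where varies) with their centres 180 mm either side of the mat's centre; the middle is empty.
- board: Green circuit board on a black base, fixed on one end of the mat, 130 (x) x 100 (y) mm. Origin at the centre of the base's underside, on the mat's top; z up. Base and board make 11 mm; the square black chip, 36 x 36 mm, is at the board's centre with its flat top 15 mm above the origin. Connectors up to 22 mm above the origin (23 mm for a small black can) occupy only x = 42 to 57 mm; everything else on it is 13 mm or lower.
- psu: Metal power supply: silver box 130 (x) x 98 (y) x 38 mm with a field of dark vent holes and a yellow strip on top, fixed on the other end of the mat. Origin at the centre of its underside, on the mat's top; z up.
- heat_sink: Aluminium heat sink, loose on the bench, 50 x 50 x 25 mm, nine upright fins running along its x; counts as a solid block, about 0.09 kg. Origin at the centre of its underside, z up; a quarter turn makes no difference to the job. To be seated on the board's chip.
- fan: Black square cooling fan with grey blades and a white hub, loose on the bench, 50 x 50 x 20 mm, lying flat with its blades showing on top, about 0.045 kg. Origin at the centre of its underside, z up; a quarter turn makes no difference.
- capacitor: Large blue capacitor with a silver top, an upright can 30 mm in diameter and 45 mm high, loose on the bench, about 0.045 kg. Origin at the centre of its underside, z up.
- transformer: Transformer, yellow winding with a dark core, loose on the bench, a block 34 (x) x 40 (y) x 30 mm, about 0.08 kg. Origin at the centre of its underside, z up. It may stand either way round and at a quarter turn, as long as it is square with the mat.
- spare_cap: Small orange capacitor with a silver top, upright, 22 mm in diameter, 30 mm high, loose among the parts: leave it alone. Origin at the centre of its underside.
- spool: Red solder spool with a silver winding, standing on its flange, 48 mm in diameter, 40 mm high, loose among the parts: leave it alone. Origin at the centre of its underside.
Not all that is in view belongs to the job. There is more than one size of the capacitor; the one meant has the size given above. There is more than one size of the board; the job needs the smaller.

How it is judged:
On the way, in this order (a step that is already met when the one before it is completed fails the run):
1. the heat sink stands centred and square on the chip, let go (horizontal distance between heat_sink and board below 0.01 m and z of heat_sink in the frame of board between 0.011 and 0.019 m and (angle between the x axis of heat_sink and the x axis of board, either way round below 0.2 rad or angle between the x axis of heat_sink and the y axis of board, either way round below 0.2 rad) and angle between heat_sink's own z axis and vertical below 0.1 rad and linear speed of heat_sink below 0.02 m/s and contact force between heat_sink and the fingers below 0.3 N), for 0.2 s.
2. the fan lies centred and square on the heat sink, let go (horizontal distance between fan and heat_sink below 0.01 m and z of fan in the frame of heat_sink between 0.021 and 0.029 m and (angle between the x axis of fan and the x axis of heat_sink, either way round below 0.2 rad or angle between the x axis of fan and the y axis of heat_sink, either way round below 0.2 rad) and angle between fan's own z axis and vertical below 0.1 rad and linear speed of fan below 0.02 m/s and contact force between fan and the fingers below 0.3 N), for 0.2 s.
3. the blue capacitor stands in the middle of the mat, let go (x of capacitor in the frame of mat between -0.015 and 0.015 m and y of capacitor in the frame of mat between -0.015 and 0.015 m and z of capacitor in the frame of mat between -0.001 and 0.007 m and angle between capacitor's own z axis and vertical below 0.1 rad and linear speed of capacitor below 0.02 m/s and contact force between capacitor and the fingers below 0.3 N), for 0.2 s.
4. the transformer stands on the mat behind the capacitor, let go (z of transformer in the frame of capacitor between -0.006 and 0.006 m and horizontal distance between transformer and capacitor between 0.04 and 0.07 m and x of transformer in the frame of mat above 0.025 m and y of transformer in the frame of mat between -0.015 and 0.015 m and (angle between the x axis of transformer and the x axis of mat, either way round below 0.2 rad or angle between the x axis of transformer and the y axis of mat, either way round below 0.2 rad) and angle between transformer's own z axis and vertical below 0.1 rad and linear speed of transformer below 0.02 m/s and contact force between transformer and the fingers below 0.3 N), for 0.2 s.
At the end, for the whole second after the job is handed in: Heat sink on chip and fan on heat sink: 10 mm of centre, 0.2 rad of square. Blue capacitor: 15 mm of mat centre each way. Transformer behind it: centres 40-70 mm apart, 15 mm of mat short centre line, 0.2 rad of square. Any quarter turn. All upright (0.1 rad), released, at rest (all of step 1 and all of step 2 and all of step 3 and all of step 4); the robot touches nothing.
It fails at once if the orange capacitor is moved more than 20 mm (distance of spare_cap from where it was at the start of the episode above 0.02 m).
It fails at once if the solder spool is moved more than 20 mm (distance of spool from where it was at the start of the episode above 0.02 m).
It also fails if it takes over 102 s, if anything falls off the work surface, if the arm or the gripper's body presses on something with over 40 N, if the wrist force passes 120 N, or if a joint passes its speed limit or range.

### The arm

A 6-joint arm with a two-finger parallel gripper is mounted at the origin on the work surface. World frame = base frame: x ahead of the robot, y to its left, z up, the work surface at z = 0. Lengths are in m, angles in rad, forces in N, time in s.
With the tool pointing down it reaches from about 0.15 to 0.775 m from the base axis. Payload 6.1 kg.
Tool frame: the origin (TCP) lies midway between the tips of the shut fingers; the grasp point (between the pads) lies 19 mm behind it; y points along the fingers, z is the direction in which the jaws open and shut, and the axes are right-handed (so a half turn about y gives the same grasp; the last joint's range is limited). The gripper opens to 85 mm and grips with 20 to 120 N. Pads are 22 mm wide; open, the fingers measure 114 mm over their backs; the gripper's body (76 mm by 85 mm) begins 54 mm behind the grasp point. The pads swing forward as they close: fully open they stand 13 mm farther back than shut.
Start: joints at [-1.259, 0.126, -0.04, 1.405, 0, 1.571], TCP at [0.161, -0.5, 0.207] pointing down, gripper open.
Joint ranges: [-2.72, 2.72], [-0.95, 1.95], [-1.27, 1.35], [-1.78, 2.02], [-1.46, 1.47], [-3.14, 3.14]. Speed limits (rad/s): [2.39, 2.39, 3.01, 3.14, 3.14, 3.14].

### API

Orientations are given as a unit quaternion [x, y, z, w].
In Python, from station import * gives the robot as it stands. The module is installed in compiled form; this text tells all that it offers.
- The arm moves only by the tool carry_out, never from a script. Its argument "motion" is a list of rows, each a list of 3 entries, a list of its own where there are three numbers: the shift along the world's x, y, z as a fraction of full scale, then the turn about the world's z as a fraction of full scale, then the opening, from 0 (shut) to 1 (fully open). In form: [[[x, y, z], yaw, claw], ...]. A call has 1 to 20 rows; each row is the pose to reach, as a shift and turn from the pose measured when the call began; what a row does not reach only later rows make up. Full scale, the value 1, is 0.3 m for a shift and 2 rad for a turn. A row lasts 1/12 s, in which the tool goes at most 41.7 mm and 7.16 degrees, less where a joint would pass 70% of its speed; a pose out of reach is approached as far as the arm can. A call with a number of a shift or a turn outside -1 to 1 is refused whole. A call with a gripper value outside its range is refused whole. The fingers move at their own pace and stop on an object; "squeeze" is the grip in N (left out, the last holds). Time passes only in rows, so rows that repeat a pose let the fingers close. It gives the time, the measured TCP pose, the force and the opening at its end, in the units of the state.
- sense(): the state, without advancing time (a new reading comes with each control period).
- grab_frame(name): name is "scene" or "top" or "wrist"; returns the picture (420x560x3 uint8, red, green, blue); there is no depth.
- camera_model(name): a dict with "fx", "fy", "cx", "cy" (pixels), "k1" (the pictures are not rectified: a ray, as slopes to the right and down, at radius r is drawn at 1 + k1 r^2 times it, then the intrinsics apply), "R" (3x3) and "t" (3): a world point X has camera coordinates R X + t; the wrist camera has in their place "tool_from_camera" (4x4, takes a point from camera to tool coordinates, whose origin is the TCP and whose axes are the tool frame's). Camera axes: x right, y down, z forward; pixel columns grow to the right and rows downward; lengths in m; the calibration is good to about 2 mm. A picture is of the moment at which its call begins: read the wrist's pose just before it. camera_model takes no time and is no camera call.
- hand_in(): hands the job in, once; it reports no verdict.
The state is a dict: "time_s": time; "joint_positions": joint angles; "dq": joint speeds; "effort": joint torques, N m; "ee_pos": TCP position; "ee_rot": TCP orientation; "wrist_force": force on the tool from outside, world axes, zero at the start; "torque": the same for the moment, N m; "width": finger opening in m.
Only numpy, scipy, OpenCV 4.12 (cv2) and the standard library are available. Lean on these libraries where they do the work, as an engineer would, in place of code of your own. Each camera call takes 0.05 s, during which the arm holds its last target.

## Working session

There is one attempt and no reset: what is moved stays moved. The work goes in short steps, Python scripts to look and compute and a tool call to move; the robot and the scene stay as the last step left them, time stands still between calls to the robot, and variables do not carry over. Pictures are saved under pics/ and viewed, and the job is handed in when it is done.

Besides the shell and the picture viewer there is one more tool, called as name(argument=value, ...), one argument or row to a line, values as JSON. carry_out: Moves the arm, as the interface text tells. Its arguments: {"type":"object","properties":{"motion":{"type":"array"},"squeeze":{"type":"number"}},"required":["motion"]}

```bash
mkdir -p pics
python3 - <<'E'
from station import *
import cv2
for n in ["scene","top","wrist"]:
    im=grab_frame(n); cv2.imwrite(f"pics/{n}0.png",im[:,:,::-1])
    print(n,camera_model(n))
print(sense())
E
```

```text
scene {'fx': 506.2543698587318, 'fy': 506.2543698587318, 'cx': 283.6874038678488, 'cy': 207.03212538481964, 'k1': -0.10790350213758865, 'R': array([[-0.82999281,  0.55758428, -0.01454983],
       [ 0.44535878,  0.64678347, -0.61913384],
       [-0.33580871, -0.52035653, -0.78515068]]), 't': array([ 0.403821  , -0.19367079,  1.6387614 ])}
top {'fx': 404.97103707067714, 'fy': 404.97103707067714, 'cx': 286.2118162322764, 'cy': 206.08447710456292, 'k1': 0.0397826526138905, 'R': array([[ 0.01378832, -0.99897727,  0.04306154],
       [-0.98436674, -0.02112409, -0.17485964],
       [ 0.17559044, -0.03997732, -0.98365126]]), 't': array([-0.02922811,  0.48825139,  0.86250943])}
wrist {'fx': 298.14459913519664, 'fy': 298.14459913519664, 'cx': 277.64807555751713, 'cy': 208.5549301676037, 'k1': -0.03139903606415996, 'tool_from_camera': array([[ 8.96792342e-04,  9.47334126e-01,  3.20245609e-01,
        -8.22540900e-02],
       [ 8.33953573e-04, -3.20246334e-01,  9.47333938e-01,
        -1.67045404e-01],
       [ 9.99999250e-01, -5.82491851e-04, -1.07722714e-03,
        -3.57084738e-04],
       [ 0.00000000e+00,  0.00000000e+00,  0.00000000e+00,
         1.00000000e+00]])}
{'time_s': 0.15, 'joint_positions': array([-1.25900936e+00,  1.26249778e-01, -4.03758697e-02,  1.40538755e+00,
        1.54903429e-05,  1.57083226e+00]), 'dq': array([ 0.00313369, -0.00214921,  0.00329947, -0.00139517,  0.00060474,
       -0.00146389]), 'effort': array([-1.81898333e-03, -4.36272883e+01,  3.53150654e+01,  1.34561074e-02,
       -1.33649091e-04, -9.53407039e-06]), 'ee_pos': array([ 0.1609491 , -0.49936216,  0.20690306]), 'ee_rot': array([-0.10983621,  0.69895954, -0.69810782,  0.10971342]), 'wrist_force': array([-1.04976203,  0.12816942,  1.34214727]), 'torque': array([0.01461774, 0.01997919, 0.04030986]), 'width': 0.0856518067486096}
```

View pics/top0.png

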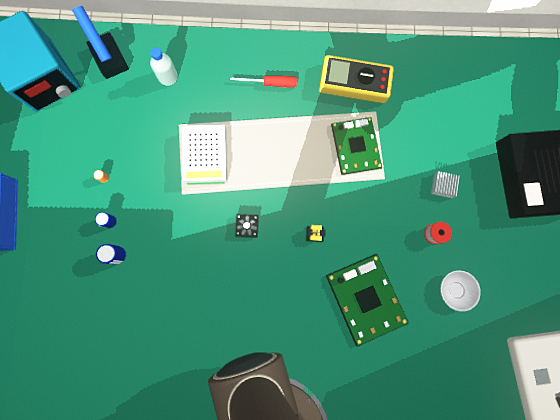

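View pics/scene0.png

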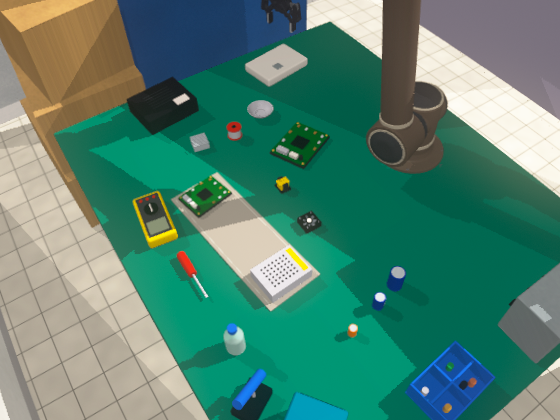

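View pics/wrist0.png

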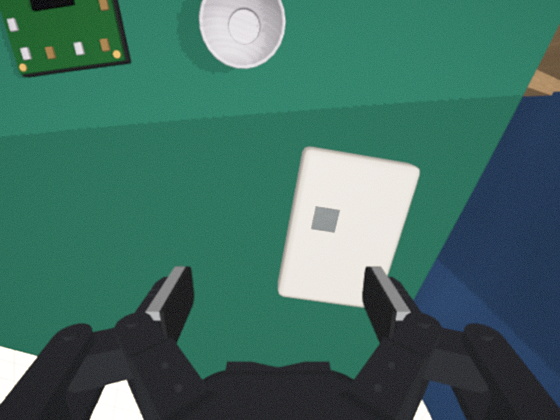

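The top view shows: mat centre near (281,152), its board near (357,145), heat sink (446,184), fan (247,225), transformer (316,233), blue caps (103,220) and (110,253), spool (438,233), orange cap (101,176). Next I'll measure these by colour and contour.

```bash
cat > h.py <<'E'
import numpy as np, cv2
from station import *
from scipy.spatial.transform import Rotation as Rn
def rays(cam,px,pose=None):
    m=camera_model(cam); px=np.atleast_2d(np.array(px,float))
    K=np.array([[m['fx'],0,m['cx']],[0,m['fy'],m['cy']],[0,0,1]])
    u=cv2.undistortPoints(px[:,None],K,np.array([m['k1'],0,0,0,0.]))[:,0]
    d=np.c_[u,np.ones(len(u))]
    if cam=='wrist':
        T=m['tool_from_camera'];p,q=pose;R=Rn.from_quat(q).as_matrix()
        return R@T[:3,3]+np.array(p), d@(R@T[:3,:3]).T
    return -m['R'].T@m['t'], d@m['R']
def plane(cam,px,z,pose=None):
    o,d=rays(cam,px,pose); return o+d*((z-o[2])/d[:,2])[:,None]
def proj(cam,X,pose=None):
    m=camera_model(cam);X=np.atleast_2d(X)
    if cam=='wrist':
        T=m['tool_from_camera'];p,q=pose;R=Rn.from_quat(q).as_matrix()
        W=np.eye(4);W[:3,:3]=R;W[:3,3]=p;W=np.linalg.inv(W@T);c=X@W[:3,:3].T+W[:3,3]
    else: c=X@m['R'].T+m['t']
    s=c[:,:2]/c[:,2:];s=s*(1+m['k1']*(s**2).sum(1))[:,None]
    return s*[m['fx'],m['fy']]+[m['cx'],m['cy']]
E
python3 - <<'E'
from h import *
im=cv2.imread('pics/top0.png')
def crop(x0,x1,y0,y1,k,n): cv2.imwrite(n,cv2.resize(im[y0:y1,x0:x1],None,fx=k,fy=k,interpolation=cv2.INTER_CUBIC))
crop(80,140,160,275,5,'pics/c1.png'); crop(170,330,100,250,5,'pics/c2.png'); crop(320,470,100,250,4,'pics/c3.png')
for n,p,z in [('mat',(281,152),.003),('board',(357,145),.018),('hs',(446,184),.025),('fan',(247,226),.02),('tr',(316,233),.03),('capS',(103,220),.04),('capL',(110,254),.045),('spool',(438,233),.04),('or',(101,176),.03)]:
    print(n,plane('top',p,z)[0].round(3))
E
```

```text
mat [ 0.627 -0.008  0.003]
board [ 0.644 -0.188  0.018]
hs [ 0.552 -0.394  0.025]
fan [0.445 0.067 0.02 ]
tr [ 0.431 -0.089  0.03 ]
capS [0.45  0.377 0.04 ]
capL [0.377 0.354 0.045]
spool [ 0.435 -0.363  0.04 ]
or [0.551 0.395 0.03 ]
```

View pics/c1.png

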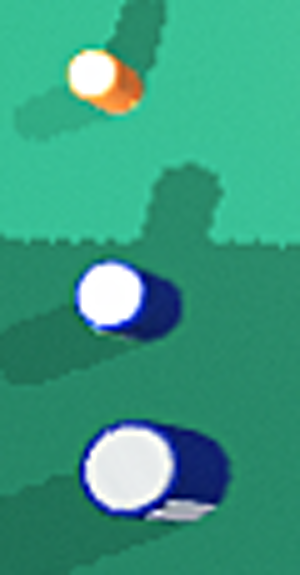

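View pics/c2.png

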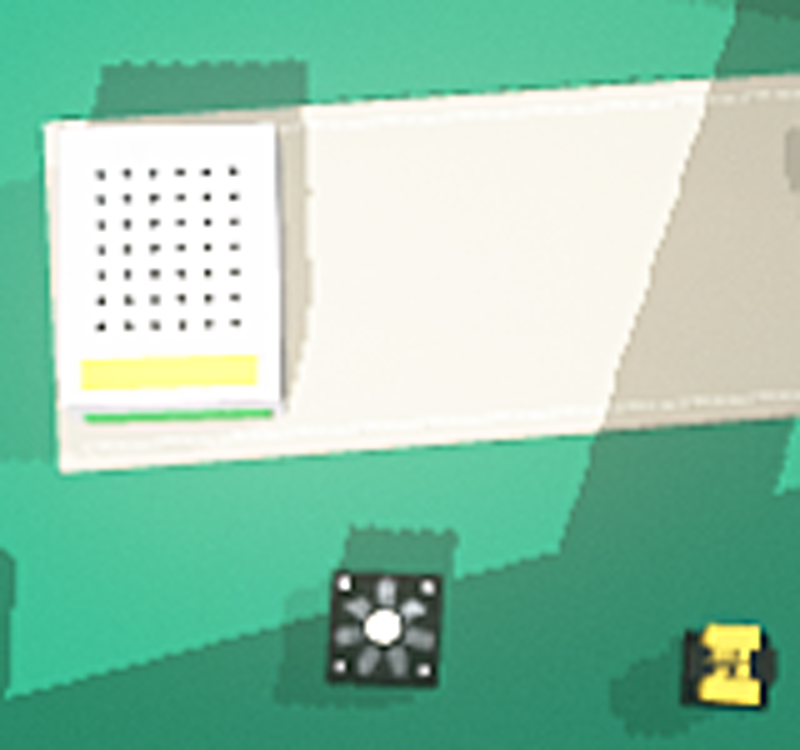

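View pics/c3.png

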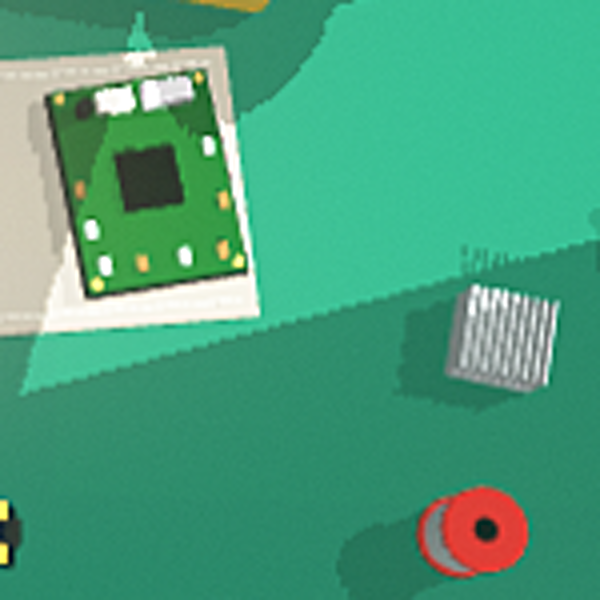

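Run:
```python
from h import *
c2=lambda a:np.array(a,float)/5+[170,100]
c3=lambda a:np.array(a,float)/4+[320,100]
def quad(n,P,z):
    W=plane('top',P,z)[:,:2]; c=W.mean(0)
    e=[W[(i+1)%4]-W[i] for i in range(4)]
    print(n,c.round(4),[round(float(np.linalg.norm(v)),4) for v in e],[round(float(np.arctan2(v[1],v[0])%(np.pi/2)),3) for v in e]); return W
quad('mat',np.r_[c2([(45,122),(62,472)]),c3([(259,317),(226,47)])],.003)
quad('board',c3([(46,95),(208,70),(246,270),(88,298)]),.014)
quad('chip',c3([(116,152),(178,145),(185,204),(122,212)]),.018)
quad('psu',c2([(60,125),(272,125),(280,403),(72,407)]),.041)
quad('fan',c2([(335,570),(443,575),(439,687),(327,684)]),.02)
quad('tr',c2([(690,627),(772,625),(767,708),(685,705)]),.02)
quad('hs',c3([(470,285),(558,303),(546,387),(456,368)]),.025)
c1=lambda a:np.array(a,float)/5+[80,160]
for n,a,b,c,d,z in [('S',(76,295),(146,295),(110,262),(110,328),.045),('L',(81,470),(174,470),(128,422),(128,515),.045)]:
    W=plane('top',c1([a,b,c,d]),z); print(n,np.linalg.norm(W[0]-W[1]),np.linalg.norm(W[2]-W[3]),W.mean(0))
im=cv2.imread('pics/scene0.png')
cv2.imwrite('pics/s1.png',cv2.resize(im[250:350,330:430],None,fx=6,fy=6,interpolation=cv2.INTER_CUBIC))
```

```text
mat [ 0.6272 -0.0105] [0.1711, 0.4783, 0.1706, 0.4798] [0.103, 0.1, 0.093, 0.099]
board [ 0.6444 -0.1884] [0.1002, 0.126, 0.0962, 0.1274] [0.187, 0.16, 0.202, 0.192]
chip [ 0.6457 -0.1895] [0.0377, 0.0367, 0.0381, 0.0372] [0.143, 0.096, 0.155, 0.084]
psu [0.6084 0.1673] [0.0963, 0.1317, 0.0924, 0.1329] [0.034, 0.066, 0.045, 0.096]
fan [0.4458 0.0662] [0.0491, 0.0512, 0.0504, 0.0521] [1.544, 1.562, 1.561, 1.537]
tr [ 0.4316 -0.0896] [0.0376, 0.0381, 0.0373, 0.0357] [0.044, 1.508, 1.552, 1.511]
hs [ 0.5527 -0.3958] [0.0522, 0.0514, 0.0529, 0.0511] [1.384, 1.374, 1.378, 1.36]
S 0.029240478399532997 0.028888621743810943 [0.45157682 0.37726302 0.045     ]
L 0.03833883157127414 0.039506546421285954 [0.37689054 0.36312176 0.045     ]
```

View pics/s1.png

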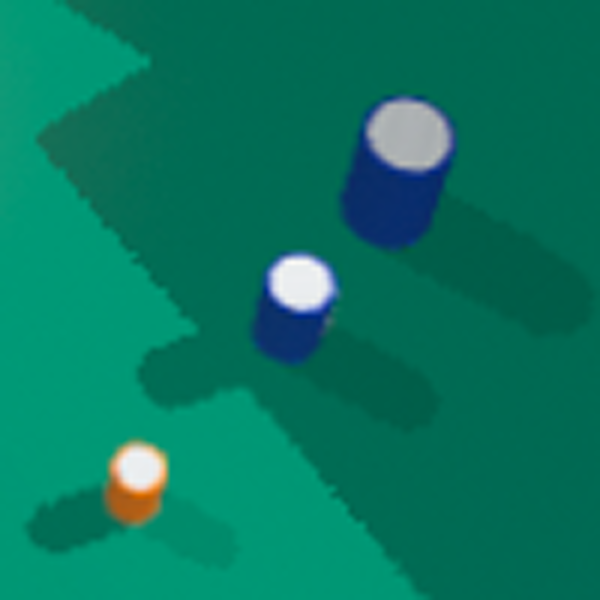

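```bash
cat >> h.py <<'E'
def st():
    s=sense();R=Rn.from_quat(s['ee_rot']).as_matrix()
    print('t',round(s['time_s'],2),'p',s['ee_pos'].round(4),'jawyaw',round(float(np.arctan2(R[1,2],R[0,2])),4),'toolx',R[:,0].round(3),'tooly',R[:,1].round(3),'j',s['joint_positions'].round(2),'F',s['wrist_force'].round(1),'w',round(float(s['width']),4))
    return s
def go(s,xyz,dyaw=0):
    d=(np.array(xyz)-s['ee_pos'])/0.3; print('cmd',d.round(4),'yaw',round(dyaw/2,4))
E
python3 - <<'E'
from h import *
s=st(); go(s,(.553,-.396,.15))
E
```

```text
t 0.15 p [ 0.1609 -0.4994  0.2069] jawyaw -1.259 toolx [-0.952 -0.307 -0.   ] tooly [-0.     0.001 -1.   ] j [-1.26  0.13 -0.04  1.41  0.    1.57] F [-1.   0.1  1.3] w 0.0857
cmd [ 1.3068  0.3445 -0.1897] yaw 0.0
```

carry_out(
  motion=[
    [[0.14,0.03,0],-0.05,1],
    [[0.28,0.06,0],-0.1,1],
    [[0.42,0.1,0],-0.15,1],
    [[0.56,0.14,0],-0.2,1],
    [[0.7,0.18,0],-0.25,1],
    [[0.84,0.22,0],-0.255,1],
    [[0.98,0.26,0],-0.255,1],
    [[0.98,0.26,0],-0.255,1],
  ],
)

```text
time_s: 0.82
ee_pos: [0.4596, -0.4191, 0.2056]
ee_rot: [0.069, 0.705, -0.703, -0.068]
wrist_force: [-0.5, 1.2, -0.4]
width: 0.0857
```

Run:
```python
from h import *
s=st(); go(s,(.553,-.396,.15))
```

```text
t 0.82 p [ 0.4596 -0.4191  0.2056] jawyaw -1.7647 toolx [-0.981  0.193 -0.   ] tooly [ 0.001  0.003 -1.   ] j [-0.74  0.32  0.19  1.45  0.    2.59] F [-0.5  1.2 -0.4] w 0.0857
cmd [ 0.3115  0.0772 -0.1854] yaw 0.0
```

carry_out(
  motion=[
    [[0.1,0.025,-0.06],0,1],
    [[0.2,0.05,-0.12],0,1],
    [[0.312,0.077,-0.185],0,1],
    [[0.312,0.077,-0.185],0,1],
    [[0.312,0.077,-0.185],0,1],
  ],
)

```text
time_s: 1.23
ee_pos: [0.5533, -0.3947, 0.1472]
ee_rot: [0.066, 0.706, -0.702, -0.069]
wrist_force: [0.0, -0.2, 0.5]
width: 0.0852
```

Run:
```python
from h import *
s=st(); im=grab_frame('wrist'); cv2.imwrite('pics/w1.png',im[:,:,::-1])
pose=(s['ee_pos'],s['ee_rot'])
print(proj('wrist',[[.553,-.396,.025]],pose))
```

```text
t 1.23 p [ 0.5533 -0.3947  0.1472] jawyaw -1.7624 toolx [-0.982  0.19   0.004] tooly [-0.003  0.005 -1.   ] j [-0.62  0.44  0.24  1.38  0.    2.71] F [ 0.  -0.2  0.5] w 0.0852
[[279.99648428 193.30260938]]
```

View pics/w1.png

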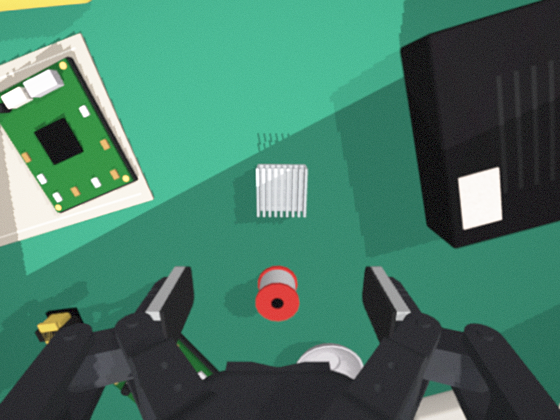

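Run:
```python
from h import *
s=sense(); pose=(s['ee_pos'],s['ee_rot'])
im=cv2.imread('pics/w1.png')
sub=im[150:235,235:330]; hsv=cv2.cvtColor(sub,cv2.COLOR_BGR2HSV)
m=((hsv[...,1]<70)&(hsv[...,2]>90)).astype(np.uint8)*255
m=cv2.morphologyEx(m,cv2.MORPH_CLOSE,np.ones((7,7)))
c=max(cv2.findContours(m,0,2)[0],key=cv2.contourArea); r=cv2.minAreaRect(c); print(r)
P=cv2.boxPoints(r)+[235,150]
for z in (.025,.02):
    W=plane('wrist',P,z,pose)[:,:2]
    for i in range(4):
        v=W[(i+1)%4]-W[i]; print(np.linalg.norm(v).round(4), round(np.arctan2(v[1],v[0])%(np.pi/2),3),end=' ')
    print(W.mean(0).round(4))
cv2.imwrite('pics/w1b.png',cv2.resize(sub,None,fx=7,fy=7,interpolation=cv2.INTER_CUBIC))
b=im[30:240,0:170]; cv2.imwrite('pics/w1c.png',cv2.resize(b,None,fx=3.5,fy=3.5*0.8,interpolation=cv2.INTER_CUBIC))
```

```text
((46.0, 40.5), (53.0, 52.0), 90.0)
0.051 1.378 0.0555 1.408 0.0541 1.378 0.0555 1.353 [ 0.554  -0.3984]
0.0519 1.378 0.0564 1.408 0.0551 1.378 0.0565 1.353 [ 0.5527 -0.3981]
```

View pics/w1b.png

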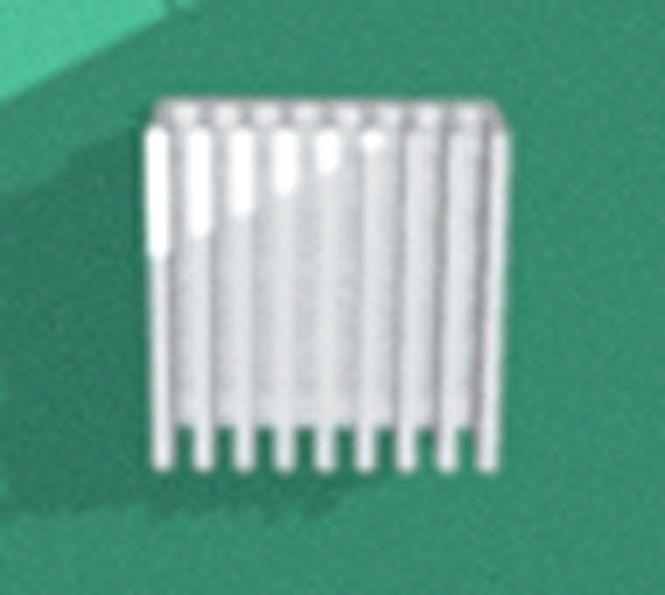

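View pics/w1c.png

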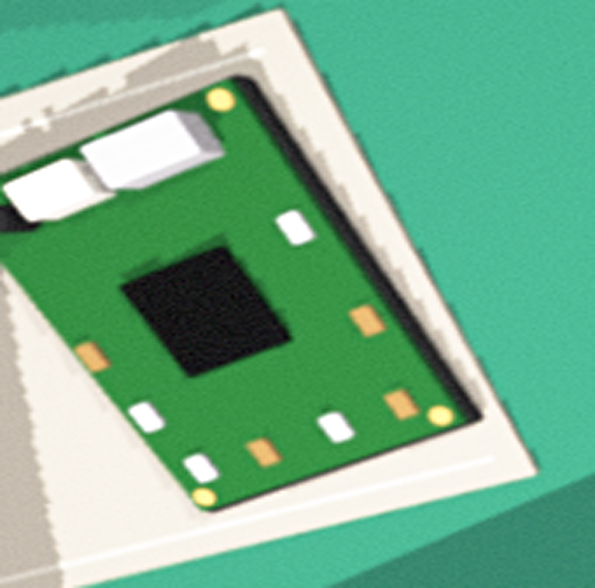

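```bash
cat >> h.py <<'E'
def quad(n,cam,P,z,pose=None):
    W=plane(cam,P,z,pose)[:,:2]
    e=[W[(i+1)%4]-W[i] for i in range(4)]
    print(n,W.mean(0).round(4),[round(float(np.linalg.norm(v)),4) for v in e],[round(float((np.arctan2(v[1],v[0])+.785)%(np.pi/2)-.785),3) for v in e])
E
python3 - <<'E'
from h import *
s=sense(); pose=(s['ee_pos'],s['ee_rot'])
quad('hs','wrist',np.array([(146,125),(509,127),(499,470),(151,470)])/7+[235,150],.025,pose)
quad('chip','wrist',np.array([(121,287),(222,248),(292,340),(192,377)])/[3.5,2.8]+[0,30],.018,pose)
s['ee_pos'];go(s,(.5527,-.396,.003))
E
```

```text
hs [ 0.5519 -0.3986] [0.0511, 0.0515, 0.0517, 0.0518] [-0.198, -0.191, -0.192, -0.203]
chip [ 0.6452 -0.1896] [0.0353, 0.0349, 0.0356, 0.0351] [0.181, 0.209, 0.187, 0.2]
cmd [-2.000e-04 -1.300e-03 -4.865e-01] yaw 0.0
```

carry_out(
  motion=[
    [[-0.002,-0.009,-0.12],0,1],
    [[-0.002,-0.009,-0.24],0,1],
    [[-0.003,-0.009,-0.36],0,1],
    [[-0.003,-0.009,-0.43],0,1],
    [[-0.003,-0.009,-0.475],0,1],
    [[-0.003,-0.009,-0.475],0,1],
  ],
  squeeze=40,
)

```text
time_s: 1.78
ee_pos: [0.5488, -0.3981, 0.004]
ee_rot: [0.067, 0.706, -0.702, -0.071]
wrist_force: [-1.0, 1.1, -0.7]
width: 0.0854
```

carry_out(
  motion=[
    [[0,0,0],0,0.3],
    [[0,0,0],0,0.3],
    [[0,0,0],0,0.3],
    [[0,0,0],0,0.3],
    [[0,0,0],0,0.3],
    [[0,0,0],0,0.3],
    [[0,0,0],0,0.3],
    [[0,0,0],0,0.3],
  ],
)

```text
time_s: 2.45
ee_pos: [0.5489, -0.3981, 0.0041]
ee_rot: [0.067, 0.706, -0.702, -0.071]
wrist_force: [0.6, -0.5, 1.0]
width: 0.0255
```

Run:
```python
from h import *
s=st(); im=grab_frame('wrist'); cv2.imwrite('pics/w2.png',im[:,:,::-1])
```

```text
t 2.45 p [ 0.5489 -0.3981  0.0041] jawyaw -1.7655 toolx [-0.981  0.193  0.006] tooly [-0.005  0.006 -1.   ] j [-0.63  0.48 -0.01  1.09  0.    2.71] F [ 0.6 -0.5  1. ] w 0.0255
```

View pics/w2.png

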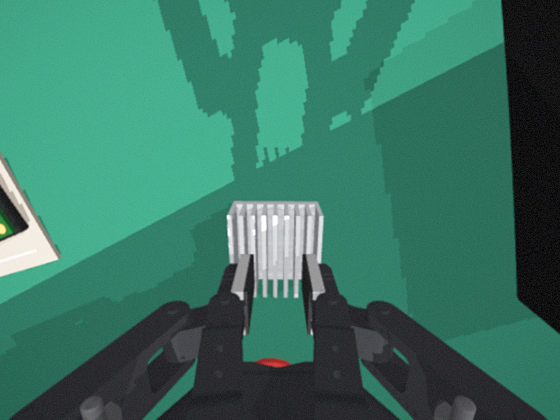

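Run:
```python
from h import *
s=sense(); pose=(s['ee_pos'],s['ee_rot']); R=Rn.from_quat(s['ee_rot']).as_matrix()
c=np.array([.5523,-.3975]);a=-.197;ux=np.array([np.cos(a),np.sin(a)]);uy=np.array([-ux[1],ux[0]])
for z in (0,.025): print(z,proj('wrist',[np.r_[c+sx*.025*ux+sy*.025*uy,z] for sx,sy in((1,1),(1,-1),(-1,-1),(-1,1))],pose).round(0).tolist())
for y in (0,-.005,-.01,-.02,-.03,-.04): print(y,[proj('wrist',[s['ee_pos']+R@np.array([x,y,.0128])],pose)[0].round(0).tolist() for x in(-.011,.011)])
im=cv2.imread('pics/w2.png');cv2.imwrite('pics/w2b.png',cv2.resize(im[190:350,190:360],None,fx=4,fy=3.6,interpolation=cv2.INTER_CUBIC))
```

```text
0 [[235.0, 202.0], [318.0, 202.0], [314.0, 275.0], [238.0, 274.0]]
0.025 [[228.0, 217.0], [324.0, 217.0], [319.0, 298.0], [233.0, 298.0]]
0 [[299.0, 231.0], [299.0, 263.0]]
-0.005 [[300.0, 235.0], [299.0, 267.0]]
-0.01 [[301.0, 238.0], [300.0, 272.0]]
-0.02 [[302.0, 246.0], [301.0, 281.0]]
-0.03 [[303.0, 254.0], [302.0, 291.0]]
-0.04 [[305.0, 264.0], [304.0, 302.0]]
```

View pics/w2b.png

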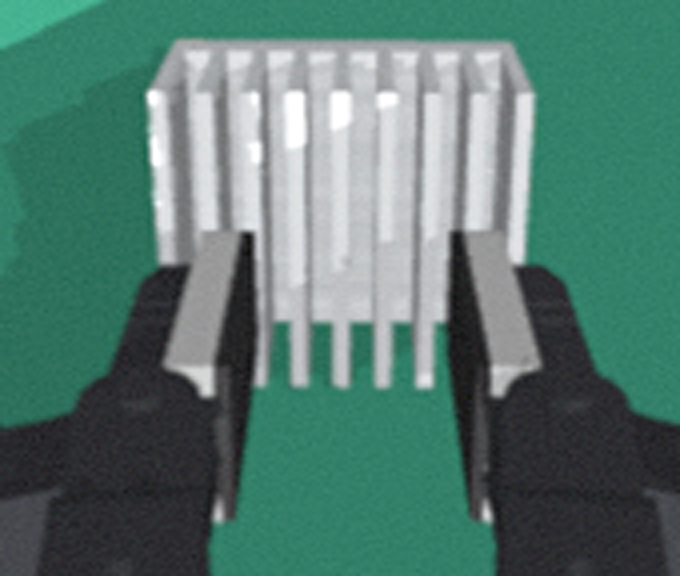

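Run:
```python
from h import *
im=grab_frame('scene')[:,:,::-1]
u=proj('scene',[[.5489,-.3981,.004],[.5489,-.3981,.034]]);print(u)
x,y=u[0].astype(int)
cv2.imwrite('pics/s2.png',cv2.resize(im[max(0,y-70):y+30,x-60:x+60],None,fx=6,fy=6,interpolation=cv2.INTER_CUBIC)); print(x-60,y-70)
```

```text
[[200.49877534 143.47742613]
 [199.20583165 136.87032815]]
140 73
```

View pics/s2.png

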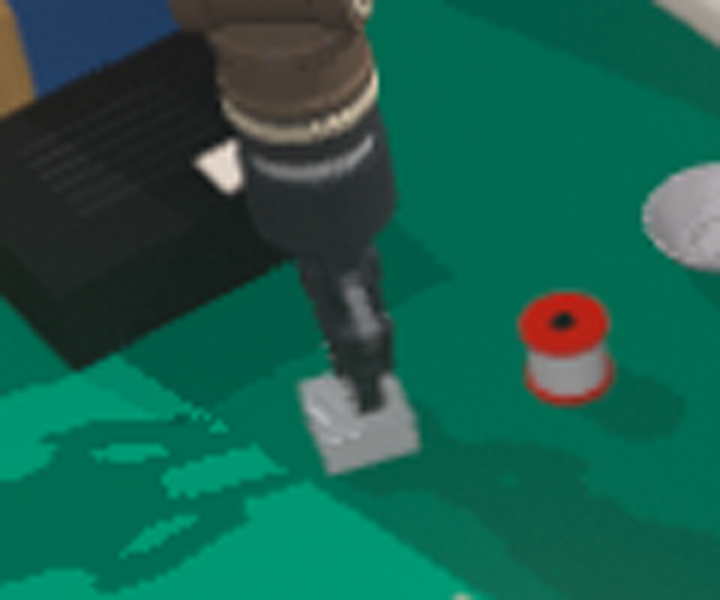

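carry_out(
  motion=[
    [[0,0,0],0,1],
    [[0,0,0],0,1],
    [[0,0,0],0,1],
    [[0,0,0],0,1],
    [[0,0,0],0,1],
    [[0.006,0,0],0,1],
    [[0.01,0.001,0],0,1],
    [[0.01,0.001,-0.01],0,1],
    [[0.01,0.001,-0.02],0,1],
  ],
)

```text
time_s: 3.3
ee_pos: [0.5521, -0.3978, -0.0021]
ee_rot: [0.067, 0.706, -0.702, -0.071]
wrist_force: [1.3, 0.3, -1.1]
width: 0.0853
```

Run:
```python
from h import *
s=st(); im=grab_frame('wrist'); cv2.imwrite('pics/w3.png',im[:,:,::-1])
im=grab_frame('scene')[:,:,::-1]
x,y=200,143
cv2.imwrite('pics/s3.png',cv2.resize(im[max(0,y-50):y+30,x-50:x+50],None,fx=7,fy=7,interpolation=cv2.INTER_CUBIC))
```

```text
t 3.3 p [ 0.5521 -0.3978 -0.0021] jawyaw -1.7653 toolx [-0.981  0.193  0.006] tooly [-0.005  0.006 -1.   ] j [-0.63  0.49 -0.01  1.08  0.    2.71] F [ 1.3  0.3 -1.1] w 0.0853
```

View pics/w3.png

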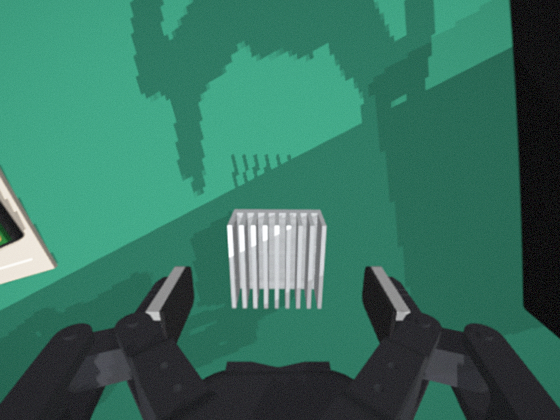

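View pics/s3.png

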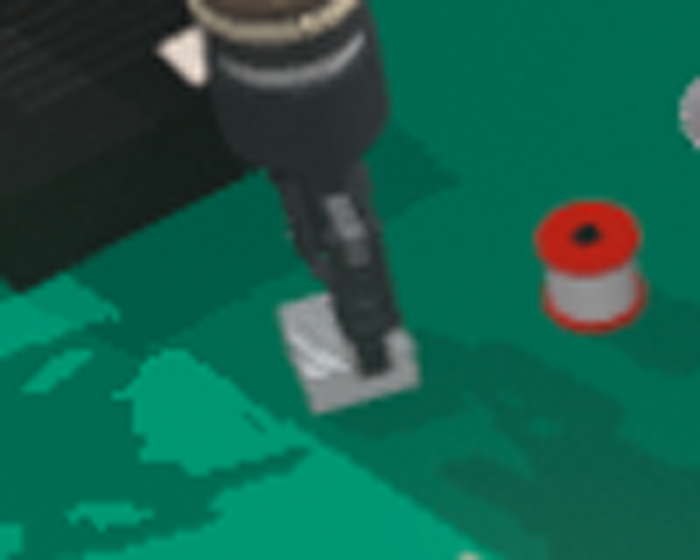

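Run:
```python
from h import *
for z in (0,.01,.02,.03,.04): print(z, proj('scene',[[.5618,-.349,z],[.5424,-.447,z],[.552,-.398,z]]).round(1).tolist())
```

```text
0 [[204.2, 154.7], [195.6, 135.1], [199.9, 144.7]]
0.01 [[203.8, 152.6], [195.1, 133.0], [199.4, 142.6]]
0.02 [[203.4, 150.4], [194.7, 130.8], [199.0, 140.4]]
0.03 [[203.0, 148.2], [194.3, 128.5], [198.6, 138.2]]
0.04 [[202.5, 145.9], [193.8, 126.3], [198.1, 135.9]]
```

The reported TCP sits about 27 mm ahead of the real fingertips: the wrist and scene views both put the open tips at z≈0.038 with TCP z=-0.002. I'll descend by that amount in guarded steps.

carry_out(
  motion=[
    [[0,0,-0.03],0,1],
    [[0,0,-0.05],0,1],
    [[0,0,-0.05],0,1],
  ],
)

```text
time_s: 3.65
ee_pos: [0.5503, -0.3966, -0.0202]
ee_rot: [0.065, 0.707, -0.701, -0.072]
wrist_force: [-0.1, -0.0, -0.8]
width: 0.0854
```

carry_out(
  motion=[
    [[0,0,-0.02],0,1],
    [[0,0,-0.035],0,1],
    [[0,0,-0.035],0,1],
  ],
)

```text
time_s: 3.9
ee_pos: [0.5495, -0.396, -0.0324]
ee_rot: [0.065, 0.707, -0.7, -0.073]
wrist_force: [-1.1, 0.2, 0.1]
width: 0.0854
```

Run:
```python
from h import *
s=st(); im=grab_frame('wrist'); cv2.imwrite('pics/w4.png',im[:,:,::-1])
im=grab_frame('scene')[:,:,::-1]
x,y=200,143
cv2.imwrite('pics/s4.png',cv2.resize(im[max(0,y-50):y+30,x-50:x+50],None,fx=7,fy=7,interpolation=cv2.INTER_CUBIC))
```

```text
t 3.9 p [ 0.5495 -0.396  -0.0324] jawyaw -1.7655 toolx [-0.981  0.193  0.013] tooly [-0.011  0.01  -1.   ] j [-0.63  0.51 -0.05  1.03  0.    2.71] F [-1.1  0.2  0.1] w 0.0854
```

View pics/s4.png

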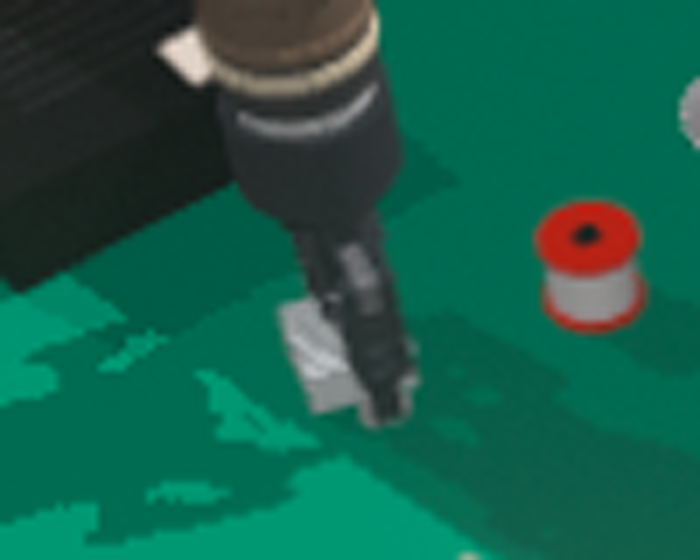

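carry_out(
  motion=[
    [[0.008,-0.003,0],0,1],
    [[0.008,-0.003,0],0,0.4],
    [[0.008,-0.003,0],0,0.4],
    [[0.008,-0.003,0],0,0.4],
    [[0.008,-0.003,0],0,0.4],
    [[0.008,-0.003,0],0,0.4],
    [[0.008,-0.003,0],0,0.4],
  ],
)

```text
time_s: 4.58
ee_pos: [0.5548, -0.4006, -0.0266]
ee_rot: [0.067, 0.704, -0.703, -0.07]
wrist_force: [-1.9, -2.9, 15.1]
width: 0.0491
```

Run:
```python
from h import *
s=st(); im=grab_frame('wrist'); cv2.imwrite('pics/w5.png',im[:,:,::-1])
```

```text
t 4.58 p [ 0.5548 -0.4006 -0.0266] jawyaw -1.7661 toolx [-0.981  0.194  0.004] tooly [-0.004  0.002 -1.   ] j [-0.63  0.51 -0.04  1.03 -0.    2.71] F [-1.9 -2.9 15.1] w 0.0491
```

View pics/w5.png

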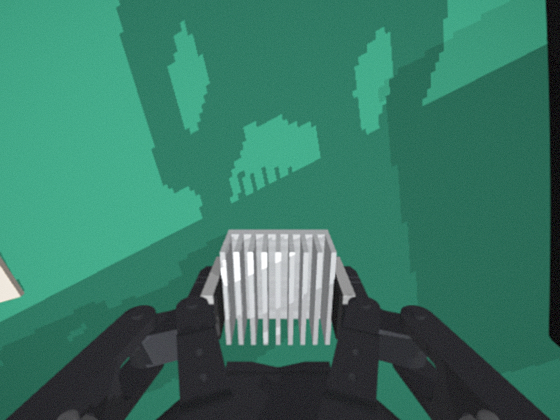

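carry_out(
  motion=[
    [[0,0,0.1],0,0.4],
    [[0,0,0.2],0,0.4],
    [[0,0,0.3],0,0.4],
    [[0,0,0.4],0,0.4],
    [[0,0,0.4],0,0.4],
  ],
)

```text
time_s: 5.05
ee_pos: [0.5575, -0.4025, 0.1011]
ee_rot: [-0.071, -0.703, 0.705, 0.067]
wrist_force: [0.6, 0.3, 0.3]
width: 0.0494
```

Run:
```python
from h import *
s=st(); im=grab_frame('wrist'); cv2.imwrite('pics/w6.png',im[:,:,::-1])
b=im[200:380,190:370,::-1]; cv2.imwrite('pics/w6b.png',cv2.resize(b,None,fx=4,fy=3.3,interpolation=cv2.INTER_CUBIC))
```

```text
t 5.05 p [ 0.5575 -0.4025  0.1011] jawyaw -1.7662 toolx [-0.981  0.194 -0.005] tooly [ 0.004 -0.004 -1.   ] j [-0.63  0.45  0.15  1.27 -0.    2.71] F [0.6 0.3 0.3] w 0.0494
```

View pics/w6b.png

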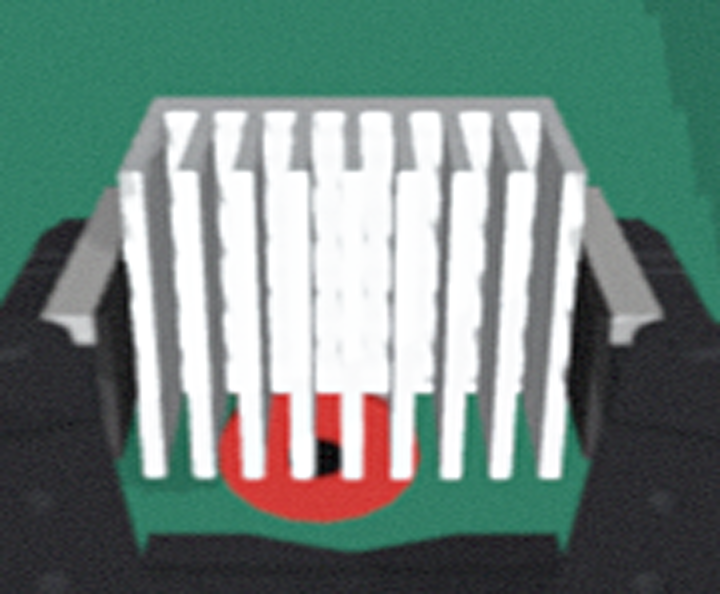

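View pics/w6.png

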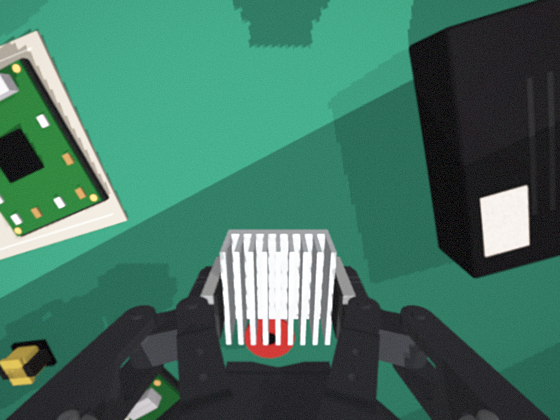

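```bash
cat >> h.py <<'E'
def toolplane(P,y):
    I=(np.zeros(3),np.array([0,0,0,1.])); o,d=rays('wrist',P,I); return o+d*((y-o[1])/d[:,1])[:,None]
E
python3 - <<'E'
from h import *
P=np.array([(119,172),(585,172),(563,478),(142,478)])/[4,3.3]+[190,200]
for y in (-.046,-.049,-.0516,-.054):
    W=toolplane(P,y); e=[np.linalg.norm(W[(i+1)%4]-W[i]).round(4) for i in range(4)]
    print(y,W.mean(0).round(4),e)
E
```

```text
-0.046 [ 0.0061 -0.046  -0.0002] [np.float64(0.0526), np.float64(0.0528), np.float64(0.0539), np.float64(0.0529)]
-0.049 [ 0.0039 -0.049  -0.0002] [np.float64(0.0513), np.float64(0.0515), np.float64(0.0525), np.float64(0.0515)]
-0.0516 [ 0.002  -0.0516 -0.0002] [np.float64(0.0502), np.float64(0.0504), np.float64(0.0514), np.float64(0.0504)]
-0.054 [ 0.0003 -0.054  -0.0002] [np.float64(0.0492), np.float64(0.0494), np.float64(0.0503), np.float64(0.0494)]
```

carry_out(
  motion=[
    [[0.05,0.11,0],0.05,0.4],
    [[0.1,0.22,0],0.1,0.4],
    [[0.15,0.34,0],0.15,0.4],
    [[0.2,0.46,0],0.193,0.4],
    [[0.25,0.58,0],0.193,0.4],
    [[0.298,0.711,0],0.193,0.4],
    [[0.298,0.711,0],0.193,0.4],
    [[0.298,0.711,0],0.193,0.4],
    [[0.298,0.711,0],0.193,0.4],
  ],
)

```text
time_s: 5.85
ee_pos: [0.6457, -0.1885, 0.0969]
ee_rot: [0.067, -0.703, 0.704, -0.068]
wrist_force: [-0.6, -0.3, -0.8]
width: 0.0491
```

Run:
```python
from h import *
s=st(); im=grab_frame('wrist'); cv2.imwrite('pics/w7.png',im[:,:,::-1]); go(s,(.647,-.189,-.0085))
pose=(s['ee_pos'],s['ee_rot']);print(proj('wrist',[[.6455,-.1895,.018]],pose))
```

```text
t 5.85 p [ 0.6457 -0.1885  0.0969] jawyaw -1.3793 toolx [-0.982 -0.19  -0.001] tooly [ 0.001 -0.001 -1.   ] j [-0.28  0.42  0.11  1.26 -0.    2.67] F [-0.6 -0.3 -0.8] w 0.0491
cmd [ 0.0044 -0.0017 -0.3513] yaw 0.0
[[279.32441672 208.00411212]]
```

View pics/w7.png

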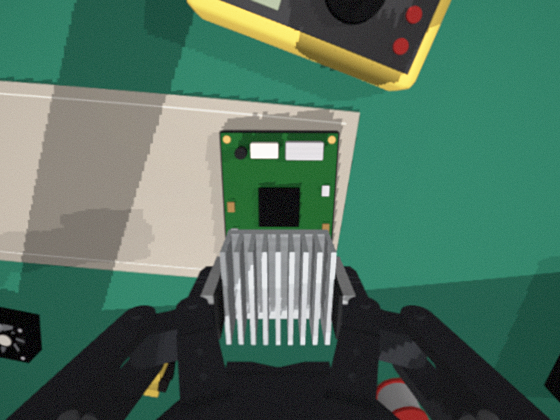

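carry_out(
  motion=[
    [[0.004,-0.002,-0.1],0,0.4],
    [[0.004,-0.002,-0.2],0,0.4],
    [[0.004,-0.002,-0.28],0,0.4],
    [[0.004,-0.002,-0.31],0,0.4],
    [[0.004,-0.002,-0.31],0,0.4],
  ],
)

```text
time_s: 6.32
ee_pos: [0.644, -0.1909, 0.0009]
ee_rot: [-0.068, 0.704, -0.704, 0.065]
wrist_force: [-0.3, -0.8, -0.5]
width: 0.0495
```

Run:
```python
from h import *
s=st(); im=grab_frame('wrist'); cv2.imwrite('pics/w8.png',im[:,:,::-1]); go(s,(.647,-.189,-.0085))
```

```text
t 6.32 p [ 0.644  -0.1909  0.0009] jawyaw -1.3828 toolx [-0.982 -0.187  0.004] tooly [-0.004  0.    -1.   ] j [-0.29  0.47 -0.04  1.07 -0.    2.67] F [-0.3 -0.8 -0.5] w 0.0495
cmd [ 0.0098  0.0062 -0.0315] yaw 0.0
```

View pics/w8.png

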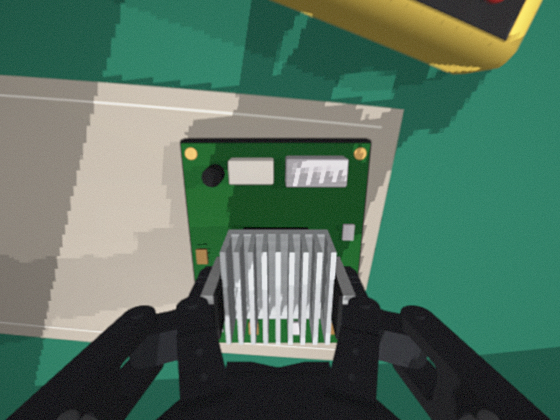

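carry_out(
  motion=[
    [[0.01,0.006,0],0,0.4],
    [[0.01,0.006,-0.015],0,0.4],
    [[0.01,0.006,-0.03],0,0.4],
    [[0.01,0.006,-0.03],0,0.4],
  ],
)

```text
time_s: 6.7
ee_pos: [0.6487, -0.1892, -0.0057]
ee_rot: [0.067, -0.704, 0.704, -0.066]
wrist_force: [-0.2, 0.0, -1.1]
width: 0.0496
```

Run:
```python
from h import *
s=st();  go(s,(.647,-.189,-.0085))
```

```text
t 6.7 p [ 0.6487 -0.1892 -0.0057] jawyaw -1.3824 toolx [-0.982 -0.187  0.001] tooly [-0.001 -0.001 -1.   ] j [-0.28  0.48 -0.04  1.05 -0.    2.67] F [-0.2  0.  -1.1] w 0.0496
cmd [-0.0056  0.0008 -0.0092] yaw 0.0
```

carry_out(
  motion=[
    [[-0.005,0,0],0,0.4],
    [[-0.005,0,-0.008],0,0.4],
    [[-0.005,0,-0.012],0,0.4],
    [[-0.005,0,-0.012],0,0.4],
  ],
)

```text
time_s: 7.03
ee_pos: [0.6474, -0.1892, -0.0085]
ee_rot: [0.067, -0.704, 0.704, -0.067]
wrist_force: [-1.6, 0.1, 3.6]
width: 0.049
```

Run:
```python
from h import *
s=st();  go(s,(.647,-.189,-.0085))
```

```text
t 7.03 p [ 0.6474 -0.1892 -0.0085] jawyaw -1.3823 toolx [-0.982 -0.187 -0.   ] tooly [ 0.    -0.001 -1.   ] j [-0.28  0.48 -0.05  1.05 -0.    2.67] F [-1.6  0.1  3.6] w 0.049
cmd [-0.0012  0.0007  0.0002] yaw 0.0
```

carry_out(
  motion=[
    [[0,0,0],0,0.9],
    [[0,0,0],0,0.9],
    [[0,0,0],0,0.9],
    [[0,0,0],0,0.9],
    [[0,0,0],0,0.9],
    [[0,0,0.1],0,0.9],
    [[0,0,0.2],0,0.9],
    [[0,0,0.3],0,0.9],
    [[0,0,0.4],0,0.9],
    [[0,0,0.4],0,0.9],
  ],
)

```text
time_s: 7.87
ee_pos: [0.6503, -0.1901, 0.1187]
ee_rot: [0.063, -0.702, 0.706, -0.07]
wrist_force: [0.3, 0.9, 1.3]
width: 0.077
```

Run:
```python
from h import *
s=st(); im=grab_frame('wrist'); cv2.imwrite('pics/w9.png',im[:,:,::-1])
b=im[130:310,190:370,::-1]; cv2.imwrite('pics/w9b.png',cv2.resize(b,None,fx=4,fy=3.3,interpolation=cv2.INTER_CUBIC))
```

```text
t 7.87 p [ 0.6503 -0.1901  0.1187] jawyaw -1.3824 toolx [-0.982 -0.187 -0.009] tooly [ 0.01  -0.004 -1.   ] j [-0.28  0.42  0.15  1.29 -0.    2.67] F [0.3 0.9 1.3] w 0.077
```

View pics/w9.png

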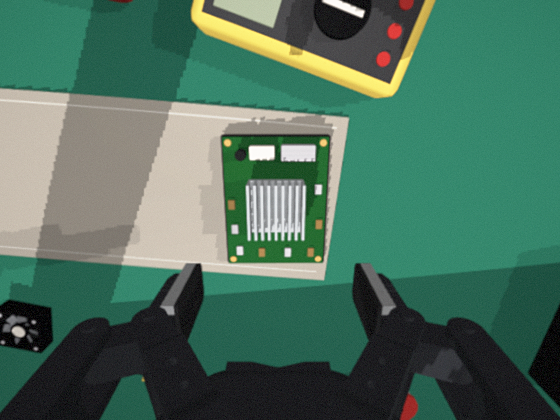

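View pics/w9b.png

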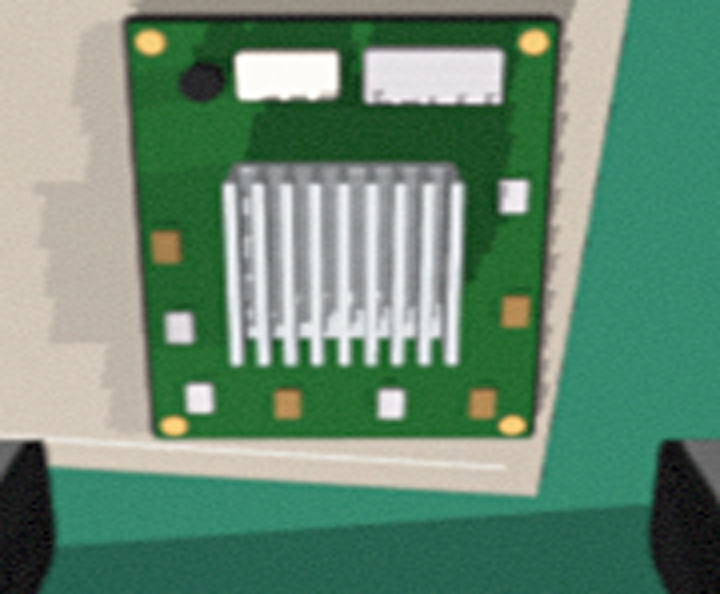

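Run:
```python
from h import *
s=sense(); pose=(s['ee_pos'],s['ee_rot'])
f=lambda a:np.array(a)/[4,3.3]+[190,130]
quad('hs','wrist',f([(223,183),(465,183),(458,366),(229,366)]),.043,pose)
quad('board','wrist',f([(126,16),(560,17),(541,437),(153,437)]),.014,pose)
go(s,(.446,.066,.13))
```

```text
hs [ 0.646  -0.1888] [0.0501, 0.0502, 0.0505, 0.0502] [0.187, 0.187, 0.186, 0.18]
board [ 0.6468 -0.1889] [0.0957, 0.1258, 0.0984, 0.1259] [0.184, 0.204, 0.186, 0.183]
cmd [-0.6786  0.8529  0.0475] yaw 0.0
```

carry_out(
  motion=[
    [[-0.05,0.07,0.03],0.06,0.9],
    [[-0.11,0.15,0.05],0.12,0.9],
    [[-0.18,0.23,0.05],0.18,0.9],
    [[-0.25,0.31,0.05],0.24,0.9],
    [[-0.32,0.4,0.05],0.3,0.9],
    [[-0.39,0.49,0.05],0.36,0.9],
    [[-0.46,0.58,0.05],0.42,0.9],
    [[-0.53,0.67,0.05],0.48,0.9],
    [[-0.6,0.76,0.05],0.54,0.9],
    [[-0.67,0.85,0.05],0.6,0.9],
    [[-0.679,0.853,0.05],0.66,0.9],
    [[-0.679,0.853,0.05],0.681,0.9],
    [[-0.679,0.853,0.05],0.681,0.9],
    [[-0.679,0.853,0.05],0.681,0.9],
  ],
)

```text
time_s: 9.08
ee_pos: [0.4455, 0.0661, 0.1301]
ee_rot: [-0.492, 0.506, -0.505, 0.497]
wrist_force: [-0.6, -0.5, 0.4]
width: 0.0769
```

Run:
```python
from h import *
s=st(); im=grab_frame('wrist'); cv2.imwrite('pics/w10.png',im[:,:,::-1])
b=im[130:290,190:370,::-1]; cv2.imwrite('pics/w10b.png',cv2.resize(b,None,fx=4,fy=3.5,interpolation=cv2.INTER_CUBIC))
```

```text
t 9.08 p [0.4455 0.0661 0.1301] jawyaw -0.0216 toolx [-0.022 -1.    -0.006] tooly [ 0.004  0.006 -1.   ] j [ 0.14 -0.01 -0.35  1.22  0.01  1.74] F [-0.6 -0.5  0.4] w 0.0769
```

View pics/w10.png

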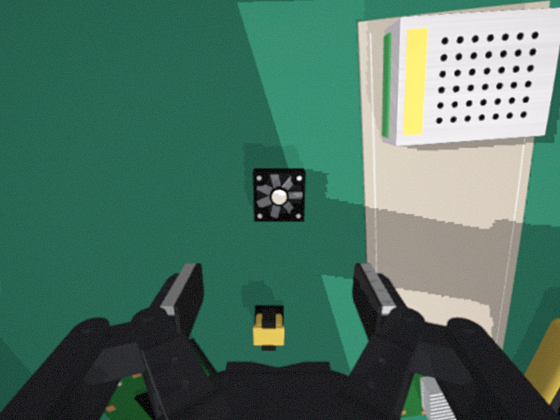

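View pics/w10b.png

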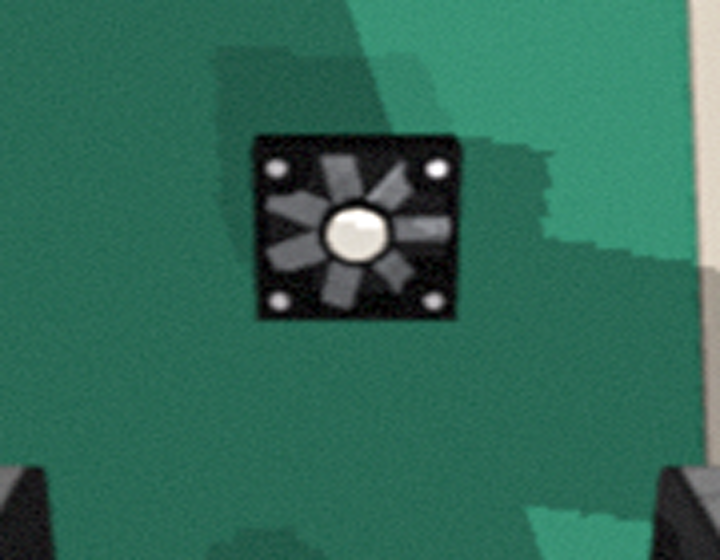

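Run:
```python
from h import *
s=sense(); pose=(s['ee_pos'],s['ee_rot'])
f=lambda a:np.array(a)/[4,3.5]+[190,130]
quad('screws','wrist',f([(276,168),(437,168),(433,301),(279,301)]),.02,pose)
print(plane('wrist',f([(357,234)]),.02,pose))
go(s,(.4455,.066,-.0255))
```

```text
screws [0.4471 0.0672] [0.0382, 0.0383, 0.0381, 0.0383] [-0.024, -0.026, -0.024, -0.023]
[[0.44724023 0.06777268 0.02      ]]
cmd [-7.000e-04  3.000e-04 -5.189e-01] yaw 0.0
```

carry_out(
  motion=[
    [[0.005,0.003,-0.12],0,0.9],
    [[0.005,0.003,-0.24],0,0.9],
    [[0.005,0.003,-0.36],0,0.9],
    [[0.005,0.003,-0.44],0,0.9],
    [[0.005,0.003,-0.48],0,0.9],
    [[0.005,0.003,-0.48],0,0.9],
  ],
)

```text
time_s: 9.63
ee_pos: [0.4445, 0.0659, -0.0173]
ee_rot: [-0.493, 0.508, -0.504, 0.495]
wrist_force: [0.1, 0.7, 0.4]
width: 0.0771
```

Run:
```python
from h import *
s=st(); go(s,(.447,.067,-.024))
```

```text
t 9.63 p [ 0.4445  0.0659 -0.0173] jawyaw -0.0241 toolx [-0.024 -1.    -0.005] tooly [-0.003  0.005 -1.   ] j [ 0.14  0.09 -0.59  0.89  0.01  1.74] F [0.1 0.7 0.4] w 0.0771
cmd [ 0.0083  0.0035 -0.0224] yaw 0.0
```

carry_out(
  motion=[
    [[0.008,0.003,-0.01],0,0.9],
    [[0.008,0.003,-0.02],0,0.9],
    [[0.008,0.003,-0.02],0,0.9],
    [[0.008,0.003,-0.02],0,0.4],
    [[0.008,0.003,-0.02],0,0.4],
    [[0.008,0.003,-0.02],0,0.4],
    [[0.008,0.003,-0.02],0,0.4],
    [[0.008,0.003,-0.02],0,0.4],
  ],
  squeeze=40,
)

```text
time_s: 10.3
ee_pos: [0.4478, 0.067, -0.0223]
ee_rot: [-0.493, 0.508, -0.504, 0.495]
wrist_force: [0.0, -0.8, 5.3]
width: 0.0492
```

Run:
```python
from h import *
s=st()
```

```text
t 10.3 p [ 0.4478  0.067  -0.0223] jawyaw -0.024 toolx [-0.024 -1.    -0.005] tooly [-0.001  0.005 -1.   ] j [ 0.14  0.1  -0.59  0.88  0.01  1.74] F [ 0.  -0.8  5.3] w 0.0492
```

carry_out(
  motion=[
    [[0,0,0.1],0,0.4],
    [[0,0,0.2],0,0.4],
    [[0,0,0.3],0,0.4],
    [[0,0,0.42],0,0.4],
    [[0,0,0.45],0,0.4],
    [[0,0,0.45],0,0.4],
  ],
)

```text
time_s: 10.8
ee_pos: [0.4498, 0.0673, 0.1158]
ee_rot: [-0.491, 0.506, -0.506, 0.497]
wrist_force: [0.3, 0.5, 0.0]
width: 0.0495
```

Run:
```python
from h import *
s=st(); im=grab_frame('wrist')
b=im[200:380,190:370,::-1]; cv2.imwrite('pics/w11b.png',cv2.resize(b,None,fx=4,fy=3.3,interpolation=cv2.INTER_CUBIC))
```

```text
t 10.8 p [0.4498 0.0673 0.1158] jawyaw -0.0241 toolx [-0.024 -1.    -0.006] tooly [ 0.005  0.006 -1.   ] j [ 0.14  0.01 -0.37  1.19  0.01  1.74] F [0.3 0.5 0. ] w 0.0495
```

View pics/w11b.png

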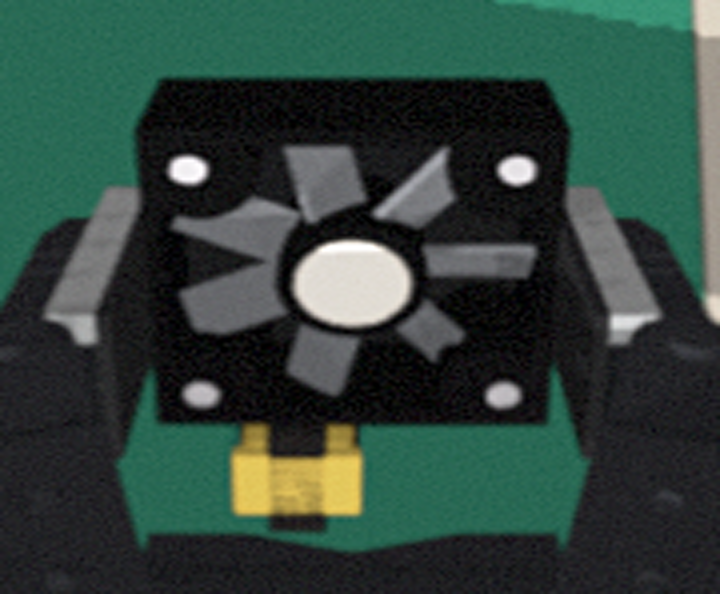

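Run:
```python
from h import *
P=np.array([(188,170),(517,170),(503,395),(202,395)])/[4,3.3]+[190,200]
for y in (-.0423,-.045,-.048):
    W=toolplane(P,y); e=[np.linalg.norm(W[(i+1)%4]-W[i]).round(4) for i in range(4)]
    print(y,W.mean(0).round(4),e)
s=sense(); go(s,(.646,-.189,.115),-1.383+.024)
```

```text
-0.0423 [-0.0003 -0.0423 -0.0001] [np.float64(0.0382), np.float64(0.0385), np.float64(0.0382), np.float64(0.0385)]
-0.045 [-0.0021 -0.045  -0.0001] [np.float64(0.0374), np.float64(0.0377), np.float64(0.0374), np.float64(0.0377)]
-0.048 [-0.0041 -0.048  -0.0001] [np.float64(0.0365), np.float64(0.0367), np.float64(0.0365), np.float64(0.0367)]
cmd [ 0.6579 -0.8537  0.005 ] yaw -0.6795
```

carry_out(
  motion=[
    [[0.05,-0.07,0],-0.06,0.4],
    [[0.1,-0.15,0],-0.12,0.4],
    [[0.17,-0.23,0],-0.18,0.4],
    [[0.24,-0.31,0],-0.24,0.4],
    [[0.31,-0.39,0],-0.3,0.4],
    [[0.38,-0.48,0],-0.36,0.4],
    [[0.45,-0.57,0],-0.42,0.4],
    [[0.52,-0.66,0],-0.48,0.4],
    [[0.58,-0.75,0],-0.54,0.4],
    [[0.64,-0.83,0],-0.6,0.4],
    [[0.658,-0.854,0],-0.66,0.4],
    [[0.658,-0.854,0],-0.68,0.4],
    [[0.658,-0.854,0],-0.68,0.4],
    [[0.658,-0.854,-0.1],-0.68,0.4],
    [[0.658,-0.854,-0.2],-0.68,0.4],
    [[0.658,-0.854,-0.28],-0.68,0.4],
    [[0.658,-0.854,-0.28],-0.68,0.4],
  ],
)

```text
time_s: 12.27
ee_pos: [0.642, -0.1875, 0.0226]
ee_rot: [-0.068, 0.705, -0.703, 0.066]
wrist_force: [-1.2, 0.4, -0.1]
width: 0.0493
```

Run:
```python
from h import *
s=st(); im=grab_frame('wrist');cv2.imwrite('pics/w12.png',im[:,:,::-1]);  go(s,(.646,-.189,.0207),-1.383+.024)
```

```text
t 12.27 p [ 0.642  -0.1875  0.0226] jawyaw -1.3821 toolx [-0.982 -0.188  0.003] tooly [-0.003  0.002 -1.   ] j [-0.28  0.45 -0.02  1.11  0.    2.67] F [-1.2  0.4 -0.1] w 0.0493
cmd [ 0.0133 -0.005  -0.0063] yaw -0.6795
```

View pics/w12.png

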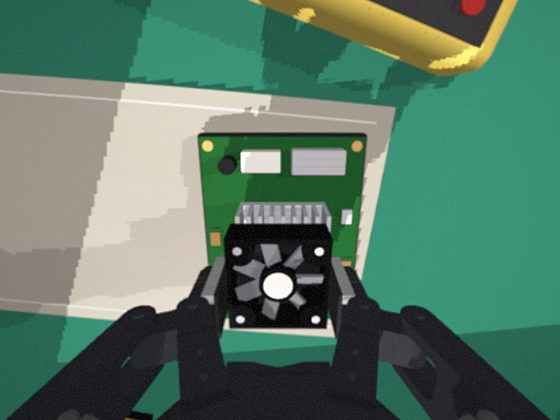

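carry_out(
  motion=[
    [[0.004,-0.002,0.006],0,0.4],
    [[0.013,-0.005,0.006],0,0.4],
    [[0.013,-0.005,0.006],0,0.4],
    [[0.013,-0.005,0.006],0,0.4],
  ],
)

```text
time_s: 12.65
ee_pos: [0.648, -0.1895, 0.0289]
ee_rot: [-0.066, 0.704, -0.704, 0.067]
wrist_force: [0.4, 0.0, -0.5]
width: 0.0493
```

Run:
```python
from h import *
s=st();  go(s,(.646,-.189,.0207))
```

```text
t 12.65 p [ 0.648  -0.1895  0.0289] jawyaw -1.3821 toolx [-0.982 -0.188 -0.002] tooly [ 0.001  0.001 -1.   ] j [-0.29  0.46  0.01  1.12  0.    2.67] F [ 0.4  0.  -0.5] w 0.0493
cmd [-0.0068  0.0017 -0.0274] yaw 0.0
```

carry_out(
  motion=[
    [[-0.005,0.002,-0.008],0,0.4],
    [[-0.006,0.002,-0.016],0,0.4],
    [[-0.006,0.002,-0.022],0,0.4],
    [[-0.006,0.002,-0.022],0,0.4],
    [[-0.006,0.002,-0.022],0,0.4],
  ],
)

```text
time_s: 13.07
ee_pos: [0.646, -0.1889, 0.0221]
ee_rot: [-0.066, 0.704, -0.704, 0.067]
wrist_force: [-0.3, -0.0, -0.7]
width: 0.0492
```

Run:
```python
from h import *
s=st();  go(s,(.646,-.189,.0207))
```

```text
t 13.07 p [ 0.646  -0.1889  0.0221] jawyaw -1.3821 toolx [-0.982 -0.188 -0.001] tooly [ 0.001  0.001 -1.   ] j [-0.29  0.46 -0.01  1.1   0.    2.67] F [-0.3 -0.  -0.7] w 0.0492
cmd [-0.     -0.0003 -0.0047] yaw 0.0
```

carry_out(
  motion=[
    [[0,0,-0.003],0,0.4],
    [[0,0,-0.006],0,0.4],
    [[0,0,-0.006],0,0.4],
  ],
)

```text
time_s: 13.32
ee_pos: [0.6461, -0.1889, 0.0208]
ee_rot: [-0.066, 0.704, -0.704, 0.067]
wrist_force: [-0.9, 0.0, 2.2]
width: 0.0493
```

Run:
```python
from h import *
s=st()
```

```text
t 13.32 p [ 0.6461 -0.1889  0.0208] jawyaw -1.3821 toolx [-0.982 -0.188 -0.002] tooly [ 0.002  0.001 -1.   ] j [-0.29  0.46 -0.01  1.1   0.    2.67] F [-0.9  0.   2.2] w 0.0493
```

Contact. I'll release and lift.

carry_out(
  motion=[
    [[0,0,0],0,0.9],
    [[0,0,0],0,0.9],
    [[0,0,0],0,0.9],
    [[0,0,0],0,0.9],
    [[0,0,0],0,0.9],
    [[0,0,0.1],0,0.9],
    [[0,0,0.2],0,0.9],
    [[0,0,0.3],0,0.9],
    [[0,0,0.35],0,0.9],
    [[0,0,0.35],0,0.9],
  ],
)

```text
time_s: 14.15
ee_pos: [0.6483, -0.1896, 0.1307]
ee_rot: [0.064, -0.703, 0.705, -0.07]
wrist_force: [0.2, -0.2, -0.2]
width: 0.0773
```

Run:
```python
from h import *
s=st(); im=grab_frame('wrist'); cv2.imwrite('pics/w13.png',im[:,:,::-1])
b=im[130:310,190:370,::-1]; cv2.imwrite('pics/w13b.png',cv2.resize(b,None,fx=4,fy=3.3,interpolation=cv2.INTER_CUBIC))
go(s,(.4515,.377,.15)); go(s,(.4515,.37,.15))
```

```text
t 14.15 p [ 0.6483 -0.1896  0.1307] jawyaw -1.3821 toolx [-0.982 -0.188 -0.008] tooly [ 0.009 -0.001 -1.   ] j [-0.29  0.42  0.17  1.32  0.    2.67] F [ 0.2 -0.2 -0.2] w 0.0773
cmd [-0.6559  1.8885  0.0642] yaw 0.0
cmd [-0.6559  1.8652  0.0642] yaw 0.0
```

View pics/w13b.png

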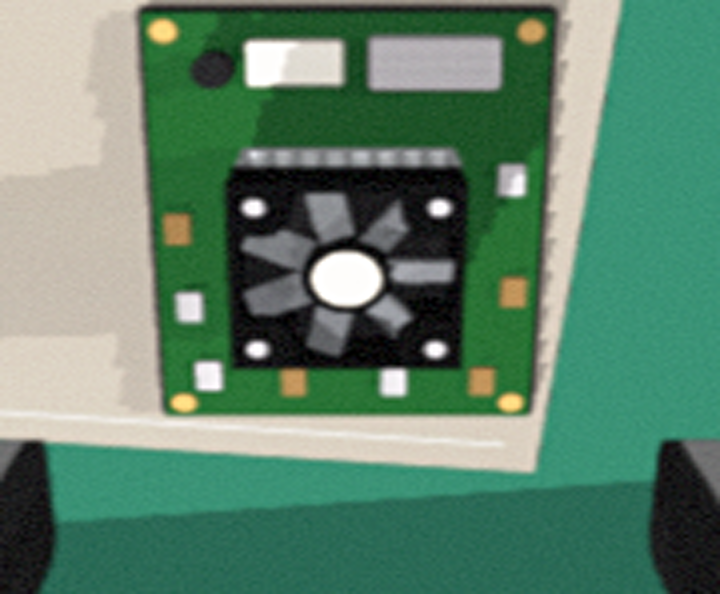

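View pics/w13.png

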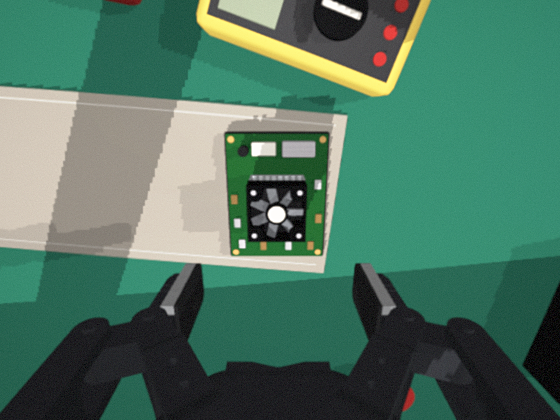

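carry_out(
  motion=[
    [[-0.05,0.1,0.06],0.05,0.9],
    [[-0.09,0.22,0.06],0.1,0.9],
    [[-0.13,0.34,0.06],0.15,0.9],
    [[-0.17,0.46,0.06],0.2,0.9],
    [[-0.21,0.58,0.06],0.25,0.9],
    [[-0.25,0.7,0.06],0.3,0.9],
    [[-0.29,0.82,0.06],0.34,0.9],
    [[-0.33,0.95,0.06],0.34,0.9],
  ],
)

```text
time_s: 14.87
ee_pos: [0.5468, 0.0968, 0.1444]
ee_rot: [-0.297, 0.642, -0.641, 0.3]
wrist_force: [0.9, 0.7, 0.1]
width: 0.0764
```

Run:
```python
from h import *
s=st();go(s,(.4515,.377,.15))
pose=(np.array([.6483,-.1896,.1307]),Rn.from_matrix(np.array([[-.982,-.188,-.008],[.009,-.001,-1.],[.188,-.982,-.0007]]).T).as_quat())
quad('fan','wrist',np.array([(253,207),(440,207),(435,350),(258,350)])/[4,3.3]+[190,130],.063,pose)
```

```text
t 14.87 p [0.5468 0.0968 0.1444] jawyaw -0.6994 toolx [-0.644 -0.765 -0.004] tooly [ 0.002  0.003 -1.   ] j [ 0.17  0.19 -0.11  1.28  0.    2.44] F [0.9 0.7 0.1] w 0.0764
cmd [-0.3176  0.9341  0.0186] yaw 0.0
fan [ 0.6462 -0.1885] [0.0382, 0.0384, 0.0379, 0.0384] [0.188, 0.184, 0.188, 0.191]
```

carry_out(
  motion=[
    [[-0.04,0.11,0.02],0,0.9],
    [[-0.08,0.23,0.02],0,0.9],
    [[-0.12,0.35,0.02],0,0.9],
    [[-0.16,0.47,0.02],0,0.9],
    [[-0.2,0.59,0.02],0,0.9],
    [[-0.24,0.71,0.02],0,0.9],
    [[-0.28,0.83,0.02],0,0.9],
    [[-0.318,0.934,0.02],0,0.9],
    [[-0.318,0.934,0.02],0,0.9],
    [[-0.318,0.934,0.02],0,0.9],
  ],
)

```text
time_s: 15.7
ee_pos: [0.4498, 0.378, 0.1483]
ee_rot: [-0.299, 0.641, -0.64, 0.3]
wrist_force: [0.9, -0.4, -0.2]
width: 0.0768
```

Run:
```python
from h import *
s=st(); im=grab_frame('wrist'); cv2.imwrite('pics/w14.png',im[:,:,::-1])
b=im[130:310,190:370,::-1]; cv2.imwrite('pics/w14b.png',cv2.resize(b,None,fx=4,fy=3.3,interpolation=cv2.INTER_CUBIC))
```

```text
t 15.7 p [0.4498 0.378  0.1483] jawyaw -0.696 toolx [-0.641 -0.767 -0.001] tooly [ 0.     0.001 -1.   ] j [ 0.7   0.25 -0.02  1.3   0.    2.97] F [ 0.9 -0.4 -0.2] w 0.0768
```

View pics/w14.png

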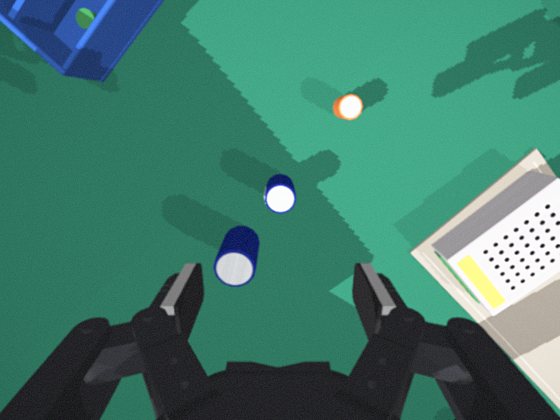

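View pics/w14b.png

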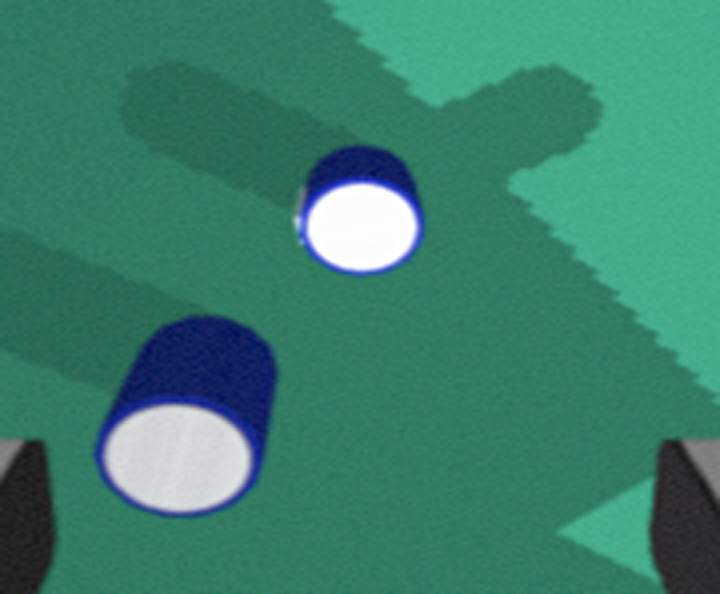

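Run:
```python
from h import *
s=sense(); pose=(s['ee_pos'],s['ee_rot'])
f=lambda a:np.array(a)/[4,3.3]+[190,130]
W=plane('wrist',f([(300,225),(424,225),(362,179),(362,273)]),.045,pose);print(W.round(4),np.linalg.norm(W[0]-W[1]),np.linalg.norm(W[2]-W[3]),W.mean(0))
c=W.mean(0); go(s,(c[0],c[1],-.015))
W=plane('wrist',f([(97,458),(260,458),(178,395),(178,516)]),.06,pose);print('L',np.linalg.norm(W[0]-W[1]),W.mean(0))
```

```text
[[0.4417 0.3863 0.045 ]
 [0.4642 0.3674 0.045 ]
 [0.4616 0.3873 0.045 ]
 [0.4436 0.3657 0.045 ]] 0.029361444622197874 0.028164594712620998 [0.45276373 0.37668698 0.045     ]
cmd [ 0.0079 -0.001  -0.5454] yaw 0.0
L 0.03973022539842791 [0.37566069 0.35427809 0.06      ]
```

carry_out(
  motion=[
    [[0.008,-0.001,0],0,0.7],
    [[0.008,-0.001,-0.1],0,0.7],
    [[0.008,-0.001,-0.2],0,0.7],
    [[0.008,-0.001,-0.3],0,0.7],
    [[0.008,-0.001,-0.4],0,0.7],
    [[0.008,-0.001,-0.48],0,0.7],
    [[0.008,-0.001,-0.52],0,0.7],
    [[0.008,-0.001,-0.52],0,0.7],
  ],
  squeeze=30,
)

```text
time_s: 16.42
ee_pos: [0.4515, 0.3739, -0.0106]
ee_rot: [0.3, -0.641, 0.641, -0.297]
wrist_force: [-1.1, 0.2, 0.3]
width: 0.06
```

Run:
```python
from h import *
s=st(); go(s,(.4528,.3767,-.012))
im=grab_frame('wrist'); cv2.imwrite('pics/w15.png',im[:,:,::-1])
```

```text
t 16.42 p [ 0.4515  0.3739 -0.0106] jawyaw -0.6997 toolx [-0.644 -0.765  0.005] tooly [-0.004 -0.003 -1.   ] j [ 0.69  0.33 -0.27  0.97  0.    2.96] F [-1.1  0.2  0.3] w 0.06
cmd [ 0.0042  0.0093 -0.0047] yaw 0.0
```

View pics/w15.png

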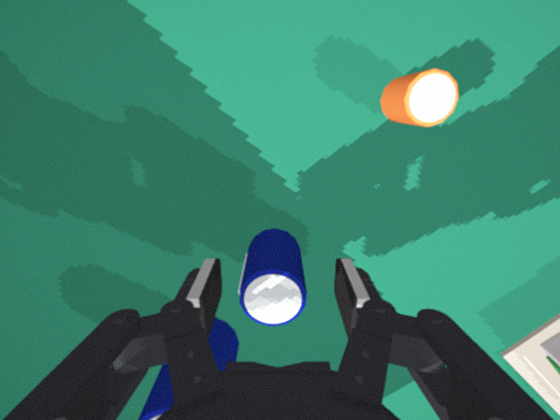

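carry_out(
  motion=[
    [[0.004,0.009,-0.004],0,0.7],
    [[0.004,0.009,-0.004],0,0.7],
    [[0.004,0.009,-0.004],0,0.2],
    [[0.004,0.009,-0.004],0,0.2],
    [[0.004,0.009,-0.004],0,0.2],
    [[0.004,0.009,-0.004],0,0.2],
    [[0.004,0.009,-0.004],0,0.2],
    [[0.004,0.009,-0.004],0,0.2],
  ],
)

```text
time_s: 17.13
ee_pos: [0.4543, 0.3784, -0.0084]
ee_rot: [-0.298, 0.641, -0.641, 0.299]
wrist_force: [0.0, -0.5, 6.2]
width: 0.0294
```

Run:
```python
from h import *
s=st()
im=grab_frame('wrist'); cv2.imwrite('pics/w16.png',im[:,:,::-1])
```

```text
t 17.13 p [ 0.4543  0.3784 -0.0084] jawyaw -0.6992 toolx [-0.644 -0.765 -0.   ] tooly [-0.  0. -1.] j [ 0.69  0.33 -0.26  0.98  0.    2.96] F [ 0.  -0.5  6.2] w 0.0294
```

View pics/w16.png

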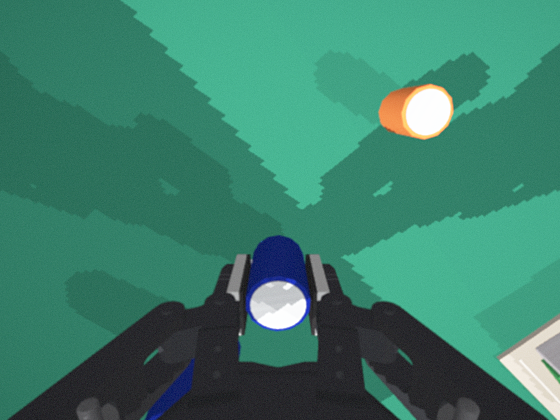

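carry_out(
  motion=[
    [[0,0,0.1],0,0.2],
    [[0,0,0.2],0,0.2],
    [[0,0,0.3],0,0.2],
    [[0,0,0.4],0,0.2],
    [[0,0,0.4],0,0.2],
  ],
)

```text
time_s: 17.6
ee_pos: [0.4566, 0.3803, 0.1183]
ee_rot: [-0.295, 0.642, -0.64, 0.302]
wrist_force: [0.3, -0.2, 0.7]
width: 0.029
```

Run:
```python
from h import *
s=st(); im=grab_frame('wrist'); cv2.imwrite('pics/w17.png',im[:,:,::-1])
print(toolplane([(278,304)],-.0534))
go(s,(.627,-.0105,.11))
```

```text
t 17.6 p [0.4566 0.3803 0.1183] jawyaw -0.699 toolx [-0.643 -0.765 -0.009] tooly [ 0.007  0.006 -1.   ] j [ 0.69  0.26 -0.07  1.23  0.    2.96] F [ 0.3 -0.2  0.7] w 0.029
[[ 0.00149105 -0.0534     -0.00037797]]
cmd [ 0.568  -1.3028 -0.0277] yaw 0.0
```

View pics/w17.png

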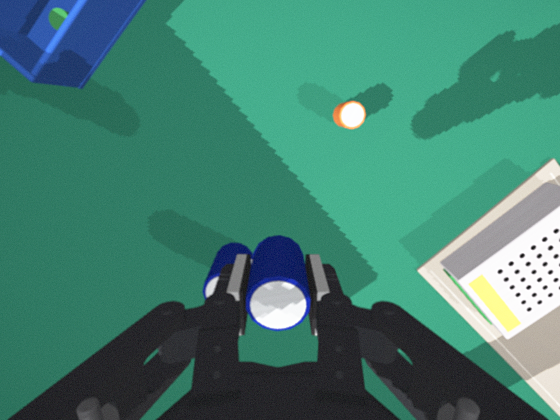

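carry_out(
  motion=[
    [[0.05,-0.11,0],0,0.2],
    [[0.1,-0.23,0],0,0.2],
    [[0.15,-0.35,0],0,0.2],
    [[0.2,-0.47,0],0,0.2],
    [[0.26,-0.59,0],0,0.2],
    [[0.31,-0.71,0],0,0.2],
    [[0.36,-0.83,0],0,0.2],
    [[0.41,-0.94,0],0,0.2],
  ],
)

```text
time_s: 18.32
ee_pos: [0.5786, 0.0956, 0.114]
ee_rot: [-0.297, 0.642, -0.64, 0.3]
wrist_force: [0.6, 0.6, 0.2]
width: 0.029
```

Run:
```python
from h import *
s=st(); go(s,(.628,-.009,.11))
```

```text
t 18.32 p [0.5786 0.0956 0.114 ] jawyaw -0.6993 toolx [-0.644 -0.765 -0.005] tooly [ 0.003  0.004 -1.   ] j [ 0.16  0.25 -0.09  1.22  0.    2.43] F [0.6 0.6 0.2] w 0.029
cmd [ 0.1647 -0.3486 -0.0134] yaw 0.0
```

carry_out(
  motion=[
    [[0.05,-0.11,0],0,0.2],
    [[0.1,-0.22,0],0,0.2],
    [[0.165,-0.349,0],0,0.2],
    [[0.165,-0.349,-0.02],0,0.2],
    [[0.165,-0.349,-0.12],0,0.2],
    [[0.165,-0.349,-0.22],0,0.2],
    [[0.165,-0.349,-0.3],0,0.2],
    [[0.165,-0.349,-0.32],0,0.2],
    [[0.165,-0.349,-0.32],0,0.2],
  ],
)

```text
time_s: 19.07
ee_pos: [0.6255, -0.0089, 0.0147]
ee_rot: [-0.299, 0.643, -0.639, 0.298]
wrist_force: [-0.4, 0.2, -0.6]
width: 0.0292
```

Run:
```python
from h import *
s=st(); go(s,(.628,-.009,-.0054))
im=grab_frame('top');
pose=None
b=im[90:220,160:400,::-1]; cv2.imwrite('pics/t18.png',cv2.resize(b,None,fx=3.3,fy=3.3,interpolation=cv2.INTER_CUBIC))
im=grab_frame('wrist'); cv2.imwrite('pics/w18.png',im[:,:,::-1])
```

```text
t 19.07 p [ 0.6255 -0.0089  0.0147] jawyaw -0.6993 toolx [-0.644 -0.765 -0.001] tooly [-0.003  0.004 -1.   ] j [-0.02  0.38 -0.14  1.05  0.    2.25] F [-0.4  0.2 -0.6] w 0.0292
cmd [ 0.0084 -0.0002 -0.067 ] yaw 0.0
```

View pics/w18.png

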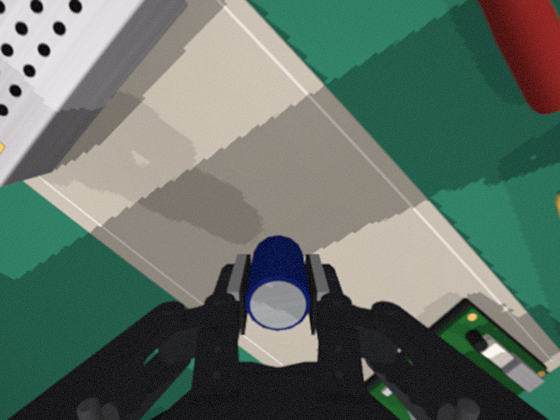

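carry_out(
  motion=[
    [[0.008,0,-0.02],0,0.2],
    [[0.008,0,-0.04],0,0.2],
    [[0.008,0,-0.055],0,0.2],
    [[0.008,0,-0.06],0,0.2],
    [[0.008,0,-0.06],0,0.2],
  ],
)

```text
time_s: 19.58
ee_pos: [0.6303, -0.0089, 0.0001]
ee_rot: [-0.297, 0.642, -0.64, 0.3]
wrist_force: [-0.4, 0.2, -0.4]
width: 0.0293
```

Run:
```python
from h import *
s=st(); go(s,(.628,-.009,-.0054))
```

```text
t 19.58 p [ 6.303e-01 -8.900e-03  1.000e-04] jawyaw -0.699 toolx [-0.643 -0.765 -0.005] tooly [ 0.003  0.004 -1.   ] j [-0.02  0.39 -0.16  1.02  0.    2.25] F [-0.4  0.2 -0.4] w 0.0293
cmd [-0.0077 -0.0005 -0.0184] yaw 0.0
```

carry_out(
  motion=[
    [[-0.007,0,-0.008],0,0.2],
    [[-0.007,0,-0.016],0,0.2],
    [[-0.007,0,-0.02],0,0.2],
    [[-0.007,0,-0.02],0,0.2],
  ],
)

```text
time_s: 19.92
ee_pos: [0.6281, -0.0088, -0.0053]
ee_rot: [-0.297, 0.642, -0.64, 0.3]
wrist_force: [-1.9, 0.3, 4.7]
width: 0.0287
```

Run:
```python
from h import *
s=st(); go(s,(.628,-.009,-.0054))
```

```text
t 19.92 p [ 0.6281 -0.0088 -0.0053] jawyaw -0.699 toolx [-0.643 -0.765 -0.005] tooly [ 0.003  0.004 -1.   ] j [-0.02  0.39 -0.17  1.01  0.    2.25] F [-1.9  0.3  4.7] w 0.0287
cmd [-0.0005 -0.0007 -0.0003] yaw 0.0
```

carry_out(
  motion=[
    [[0,0,0],0,0.8],
    [[0,0,0],0,0.8],
    [[0,0,0],0,0.8],
    [[0,0,0],0,0.8],
    [[0,0,0],0,0.8],
    [[0,0,0],0,0.8],
    [[0,0,0.1],0,0.8],
    [[0,0,0.2],0,0.8],
    [[0,0,0.3],0,0.8],
    [[0,0,0.4],0,0.8],
    [[0,0,0.4],0,0.8],
  ],
)

```text
time_s: 20.83
ee_pos: [0.6313, -0.0088, 0.1216]
ee_rot: [0.294, -0.64, 0.642, -0.303]
wrist_force: [1.3, -0.0, 1.0]
width: 0.0682
```

Run:
```python
from h import *
s=st(); im=grab_frame('wrist'); cv2.imwrite('pics/w19.png',im[:,:,::-1])
b=im[130:310,190:370,::-1]; cv2.imwrite('pics/w19b.png',cv2.resize(b,None,fx=4,fy=3.3,interpolation=cv2.INTER_CUBIC))
go(s,(.4315,-.0895,.13))
```

```text
t 20.83 p [ 0.6313 -0.0088  0.1216] jawyaw -0.699 toolx [-0.643 -0.765 -0.011] tooly [ 0.013  0.004 -1.   ] j [-0.02  0.33  0.03  1.26  0.    2.25] F [ 1.3 -0.   1. ] w 0.0682
cmd [-0.6659 -0.2689  0.0279] yaw 0.0
```

View pics/w19b.png

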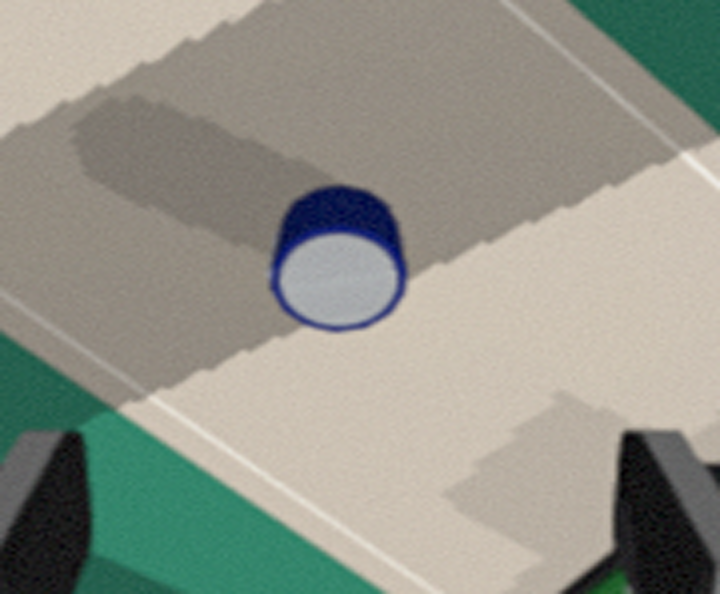

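View pics/w19.png

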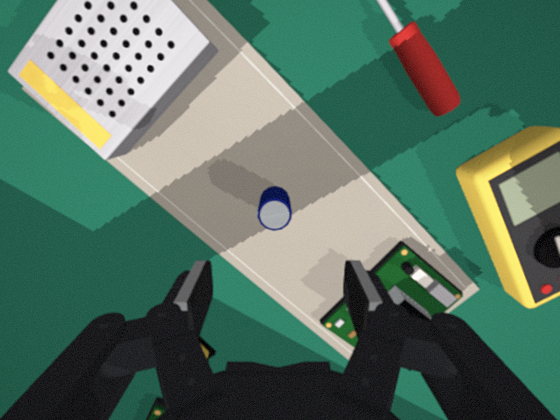

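Run:
```python
from h import *
s=sense(); pose=(s['ee_pos'],s['ee_rot'])
f=lambda a:np.array(a)/[4,3.3]+[190,130]
c=plane('wrist',f([(272,280),(406,280),(339,230),(339,331)]),.048,pose); print('cap',c.mean(0), np.linalg.norm(c[0]-c[1]))
c=c.mean(0)[:2]
L=plane('wrist',f([(0,290),(430,590)]),.003,pose)[:,:2]; U=plane('wrist',f([(505,0),(720,190)]),.003,pose)[:,:2]
for n,l in(('near',L),('far',U)):
    d=l[0]-l[1]; d/=np.linalg.norm(d); nn=np.array([d[1],-d[0]]); print(n,'yaw',np.arctan2(-d[0],d[1]),'dist',(l[0]-c)@nn)
```

```text
cap [ 0.6264955 -0.0093062  0.048    ] 0.02840114703292466
near yaw 0.09385390781868032 dist -0.07373381460047142
far yaw 0.08826237650339723 dist 0.07481256277716841
```

carry_out(
  motion=[
    [[-0.1,-0.05,0.02],0.05,0.8],
    [[-0.2,-0.1,0.02],0.1,0.8],
    [[-0.3,-0.14,0.02],0.15,0.8],
    [[-0.4,-0.18,0.02],0.2,0.8],
    [[-0.5,-0.22,0.02],0.25,0.8],
    [[-0.6,-0.25,0.02],0.3,0.8],
    [[-0.666,-0.269,0.02],0.35,0.8],
    [[-0.666,-0.269,0.02],0.35,0.8],
    [[-0.666,-0.269,0.02],0.35,0.8],
  ],
)

```text
time_s: 21.63
ee_pos: [0.4298, -0.0897, 0.1243]
ee_rot: [-0.496, 0.501, -0.499, 0.503]
wrist_force: [-0.1, -1.0, 0.7]
width: 0.068
```

Run:
```python
from h import *
s=st(); im=grab_frame('wrist'); cv2.imwrite('pics/w20.png',im[:,:,::-1])
b=im[140:260,220:340,::-1]; cv2.imwrite('pics/w20b.png',cv2.resize(b,None,fx=5,fy=5,interpolation=cv2.INTER_CUBIC))
```

```text
t 21.63 p [ 0.4298 -0.0897  0.1243] jawyaw -0.0014 toolx [-0.001 -1.    -0.01 ] tooly [ 0.005  0.01  -1.   ] j [-0.21 -0.02 -0.38  1.21  0.01  1.36] F [-0.1 -1.   0.7] w 0.068
```

View pics/w20.png

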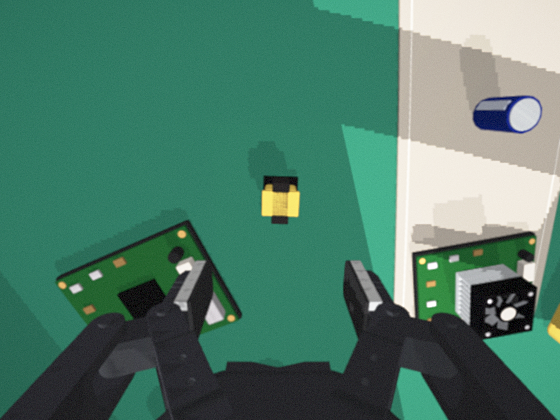

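View pics/w20b.png

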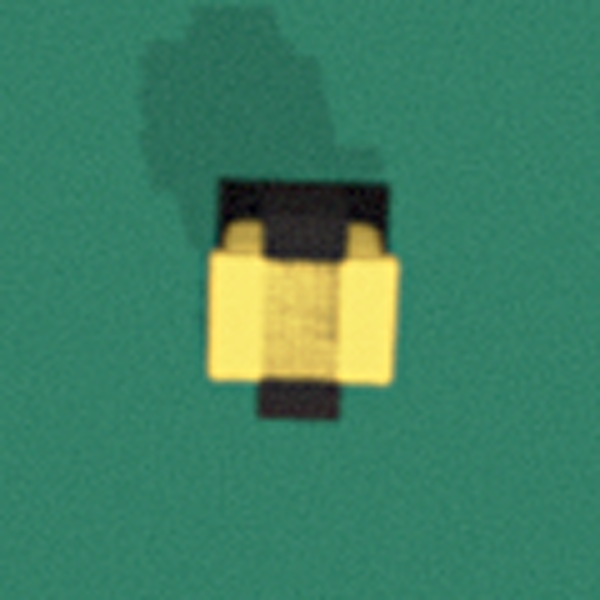

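Run:
```python
from h import *
s=sense(); pose=(s['ee_pos'],s['ee_rot'])
f=lambda a:np.array(a)/5+[220,140]
quad('tr','wrist',f([(208,252),(400,257),(394,385),(207,380)]),.03,pose)
quad('core base','wrist',f([(220,181),(388,185),(388,185),(220,181)]),.0,pose)
print(plane('wrist',f([(260,415),(338,415)]),.02,pose))
```

```text
tr [ 0.4334 -0.0896] [0.0349, 0.0247, 0.0349, 0.0246] [-0.03, -0.024, -0.032, -0.026]
core base [ 0.4341 -0.0704] [0.0335, 0.0, 0.0335, 0.0] [-0.027, 0.0, -0.027, 0.0]
[[ 0.42526765 -0.11216373  0.02      ]
 [ 0.44049317 -0.11221835  0.02      ]]
```

carry_out(
  motion=[
    [[0.012,-0.001,0],-0.014,0.7],
    [[0.012,-0.001,-0.1],-0.014,0.7],
    [[0.012,-0.001,-0.2],-0.014,0.7],
    [[0.012,-0.001,-0.3],-0.014,0.7],
    [[0.012,-0.001,-0.4],-0.014,0.7],
    [[0.012,-0.001,-0.46],-0.014,0.7],
    [[0.012,-0.001,-0.46],-0.014,0.7],
  ],
  squeeze=40,
)

```text
time_s: 22.27
ee_pos: [0.4319, -0.0888, -0.0179]
ee_rot: [-0.49, 0.51, -0.504, 0.495]
wrist_force: [-1.3, 0.2, 0.4]
width: 0.0598
```

Run:
```python
from h import *
s=st(); go(s,(.4335,-.090,-.0175))
```

```text
t 22.27 p [ 0.4319 -0.0888 -0.0179] jawyaw -0.0289 toolx [-0.029 -1.    -0.011] tooly [-0.002  0.011 -1.   ] j [-0.21  0.08 -0.6   0.89  0.01  1.39] F [-1.3  0.2  0.4] w 0.0598
cmd [ 0.0054 -0.004   0.0014] yaw 0.0
```

carry_out(
  motion=[
    [[0.005,-0.004,0.001],0,0.7],
    [[0.005,-0.004,0.001],0,0.7],
    [[0.005,-0.004,0.001],0,0.2],
    [[0.005,-0.004,0.001],0,0.2],
    [[0.005,-0.004,0.001],0,0.2],
    [[0.005,-0.004,0.001],0,0.2],
    [[0.005,-0.004,0.001],0,0.2],
  ],
)

```text
time_s: 22.85
ee_pos: [0.4348, -0.0903, -0.0163]
ee_rot: [-0.49, 0.51, -0.505, 0.496]
wrist_force: [0.3, 0.5, 5.5]
width: 0.0336
```

Run:
```python
from h import *
s=st()
```

```text
t 22.85 p [ 0.4348 -0.0903 -0.0163] jawyaw -0.0291 toolx [-0.029 -1.    -0.011] tooly [ 0.001  0.01  -1.   ] j [-0.21  0.08 -0.6   0.89  0.01  1.39] F [0.3 0.5 5.5] w 0.0336
```

carry_out(
  motion=[
    [[0,0,0.1],0,0.2],
    [[0,0,0.2],0,0.2],
    [[0,0,0.3],0,0.2],
    [[0,0,0.42],0,0.2],
    [[0,0,0.45],0,0.2],
    [[0,0,0.45],0,0.2],
  ],
)

```text
time_s: 23.35
ee_pos: [0.4368, -0.0907, 0.122]
ee_rot: [-0.489, 0.508, -0.507, 0.497]
wrist_force: [0.8, -0.6, -0.8]
width: 0.0335
```

Run:
```python
from h import *
s=st(); im=grab_frame('wrist')
b=im[200:380,190:370,::-1]; cv2.imwrite('pics/w21b.png',cv2.resize(b,None,fx=4,fy=3.3,interpolation=cv2.INTER_CUBIC))
go(s,(.681,-.0045,.12),1.666+.029)
```

```text
t 23.35 p [ 0.4368 -0.0907  0.122 ] jawyaw -0.0292 toolx [-0.029 -1.    -0.009] tooly [ 0.007  0.009 -1.   ] j [-0.21 -0.01 -0.37  1.2   0.01  1.39] F [ 0.8 -0.6 -0.8] w 0.0335
cmd [ 0.8141  0.2875 -0.0067] yaw 0.8475
```

View pics/w21b.png

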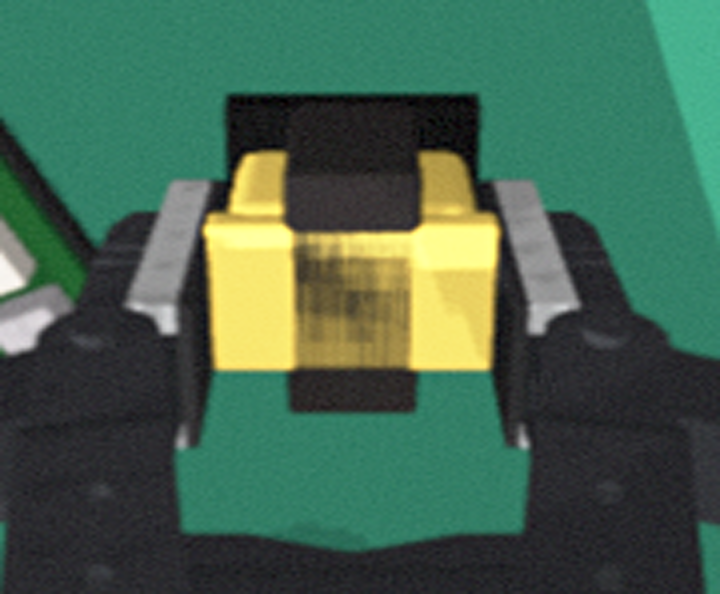

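Run:
```python
from h import *
P=np.array([(207,228),(497,228),(492,368),(213,368)])/[4,3.3]+[190,200]
W=toolplane(P,-.0463); print(W.mean(0), [np.linalg.norm(W[(i+1)%4]-W[i]).round(4) for i in range(4)])
```

```text
[-0.00090963 -0.0463     -0.00017252] [np.float64(0.0333), np.float64(0.0234), np.float64(0.0339), np.float64(0.0234)]
```

carry_out(
  motion=[
    [[0.06,0.02,0],0.06,0.2],
    [[0.12,0.04,0],0.12,0.2],
    [[0.18,0.06,0],0.18,0.2],
    [[0.24,0.08,0],0.24,0.2],
    [[0.3,0.1,0],0.3,0.2],
    [[0.36,0.12,0],0.36,0.2],
    [[0.42,0.14,0],0.42,0.2],
    [[0.48,0.16,0],0.48,0.2],
    [[0.54,0.18,0],0.54,0.2],
    [[0.6,0.2,0],0.6,0.2],
    [[0.66,0.22,0],0.66,0.2],
    [[0.72,0.25,0],0.72,0.2],
    [[0.77,0.27,0],0.78,0.2],
    [[0.81,0.287,0],0.84,0.2],
    [[0.81,0.287,0],0.847,0.2],
    [[0.81,0.287,0],0.847,0.2],
    [[0.81,0.287,0],0.847,0.2],
  ],
)

```text
time_s: 24.82
ee_pos: [0.6773, -0.0046, 0.118]
ee_rot: [-0.705, -0.028, 0.037, 0.708]
wrist_force: [-0.8, -0.5, -1.5]
width: 0.0334
```

Run:
```python
from h import *
s=st(); im=grab_frame('wrist'); cv2.imwrite('pics/w22.png',im[:,:,::-1])
```

```text
t 24.82 p [ 0.6773 -0.0046  0.118 ] jawyaw 1.6622 toolx [ 0.996  0.091 -0.013] tooly [-0.013  0.003 -1.   ] j [-0.01  0.44  0.18  1.33  0.   -0.1 ] F [-0.8 -0.5 -1.5] w 0.0334
```

View pics/w22.png

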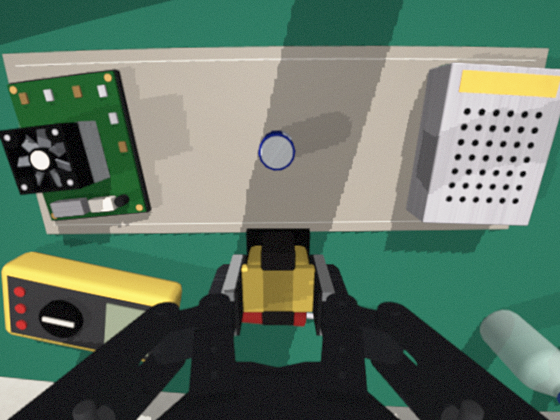

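carry_out(
  motion=[
    [[0.015,0,0],0,0.2],
    [[0.015,0,-0.1],0,0.2],
    [[0.015,0,-0.2],0,0.2],
    [[0.015,0,-0.3],0,0.2],
    [[0.015,0,-0.35],0,0.2],
    [[0.015,0,-0.35],0,0.2],
  ],
)

```text
time_s: 25.37
ee_pos: [0.6785, -0.0051, 0.0092]
ee_rot: [-0.705, -0.025, 0.039, 0.708]
wrist_force: [-0.6, -0.0, -0.6]
width: 0.0335
```

Run:
```python
from h import *
s=st(); im=grab_frame('wrist'); cv2.imwrite('pics/w23.png',im[:,:,::-1]); go(s,(.682,-.0045,-.0133))
```

```text
t 25.37 p [ 0.6785 -0.0051  0.0092] jawyaw 1.6609 toolx [ 0.996  0.09  -0.019] tooly [-0.02   0.003 -1.   ] j [-0.01  0.49  0.01  1.11  0.   -0.1 ] F [-0.6 -0.  -0.6] w 0.0335
cmd [ 0.0116  0.002  -0.0749] yaw 0.0
```

View pics/w23.png

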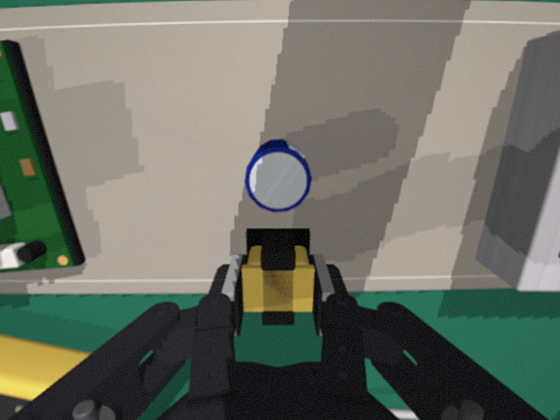

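carry_out(
  motion=[
    [[0.011,0.002,-0.02],0,0.2],
    [[0.011,0.002,-0.04],0,0.2],
    [[0.011,0.002,-0.055],0,0.2],
    [[0.011,0.002,-0.055],0,0.2],
    [[0.011,0.002,-0.055],0,0.2],
  ],
)

```text
time_s: 25.83
ee_pos: [0.6834, -0.0045, -0.0045]
ee_rot: [-0.705, -0.026, 0.038, 0.708]
wrist_force: [-0.5, -0.4, -0.5]
width: 0.033
```

Run:
```python
from h import *
s=st(); go(s,(.682,-.0045,-.0133))
```

```text
t 25.83 p [ 0.6834 -0.0045 -0.0045] jawyaw 1.6609 toolx [ 0.996  0.09  -0.016] tooly [-0.016  0.003 -1.   ] j [-0.01  0.5   0.01  1.09  0.   -0.1 ] F [-0.5 -0.4 -0.5] w 0.033
cmd [-0.0046  0.     -0.0294] yaw 0.0
```

carry_out(
  motion=[
    [[-0.004,0,-0.01],0,0.2],
    [[-0.004,0,-0.02],0,0.2],
    [[-0.004,0,-0.03],0,0.2],
    [[-0.004,0,-0.03],0,0.2],
  ],
)

```text
time_s: 26.17
ee_pos: [0.6823, -0.0044, -0.0132]
ee_rot: [-0.705, -0.026, 0.037, 0.708]
wrist_force: [-0.2, -0.5, 1.4]
width: 0.0331
```

Run:
```python
from h import *
s=st(); go(s,(.682,-.0045,-.0133))
```

```text
t 26.17 p [ 0.6823 -0.0044 -0.0132] jawyaw 1.661 toolx [ 0.996  0.09  -0.015] tooly [-0.016  0.003 -1.   ] j [-0.01  0.51 -0.01  1.07  0.   -0.1 ] F [-0.2 -0.5  1.4] w 0.0331
cmd [-0.0011 -0.0002 -0.0004] yaw 0.0
```

Contact. I'll release, lift and check.

carry_out(
  motion=[
    [[0,0,-0.002],0,0.2],
    [[0,0,-0.002],0,0.7],
    [[0,0,-0.002],0,0.7],
    [[0,0,-0.002],0,0.7],
    [[0,0,-0.002],0,0.7],
    [[0,0,-0.002],0,0.7],
    [[0,0,0.1],0,0.7],
    [[0,0,0.2],0,0.7],
    [[0,0,0.3],0,0.7],
    [[0,0,0.4],0,0.7],
    [[0,0,0.5],0,0.7],
    [[0,0,0.5],0,0.7],
    [[0,0,0.5],0,0.7],
    [[0,0,0.5],0,0.7],
  ],
)

```text
time_s: 27.33
ee_pos: [0.6822, -0.0044, 0.1363]
ee_rot: [-0.705, -0.026, 0.038, 0.708]
wrist_force: [-0.6, 0.1, 0.3]
width: 0.0599
```

Run:
```python
from h import *
s=st(); im=grab_frame('wrist'); cv2.imwrite('pics/w24.png',im[:,:,::-1])
im=grab_frame('scene');cv2.imwrite('pics/s24.png',im[:,:,::-1])
```

```text
t 27.33 p [ 0.6822 -0.0044  0.1363] jawyaw 1.6611 toolx [ 0.996  0.09  -0.016] tooly [-0.016  0.003 -1.   ] j [-0.01  0.45  0.24  1.37  0.   -0.1 ] F [-0.6  0.1  0.3] w 0.0599
```

View pics/w24.png

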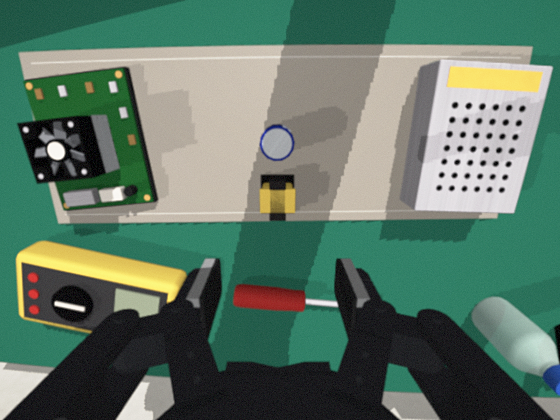

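View pics/s24.png

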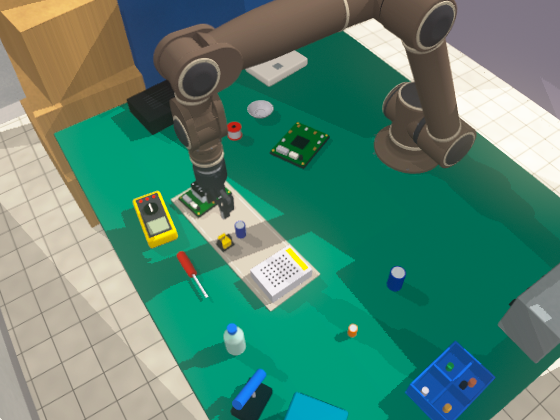

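Run:
```python
from h import *
s=sense(); pose=(s['ee_pos'],s['ee_rot'])
im=cv2.imread('pics/w24.png'); x0,y0=230,110
cv2.imwrite('pics/w24b.png',cv2.resize(im[y0:230,x0:340],None,fx=5,fy=5,interpolation=cv2.INTER_CUBIC))
print(proj('wrist',[[.6265,-.0095,.048],[.681,-.0045,.033]],pose))
t=cv2.imread('pics/top0.png')
```

```text
[[276.43885223 144.43002169]
 [276.60964606 201.75620405]]
```

View pics/w24b.png

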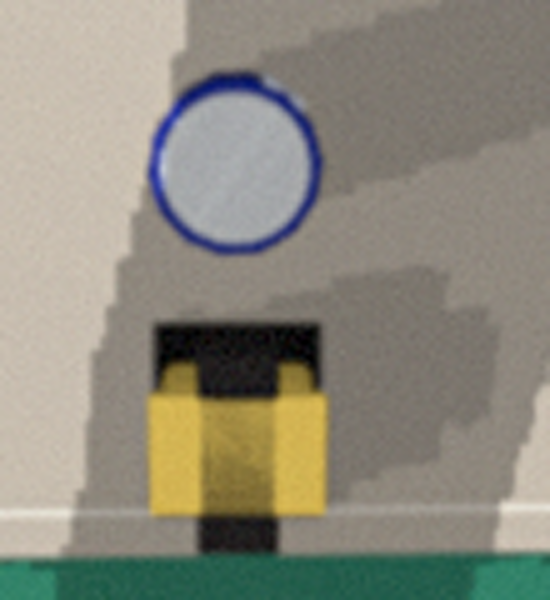

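Run:
```python
from h import *
s=sense(); pose=(s['ee_pos'],s['ee_rot'])
f=lambda a:np.array(a)/5+[230,110]
a=plane('wrist',f([(149,395),(327,395),(326,515),(150,515)]),.033,pose).mean(0);b=plane('wrist',f([(150,165),(321,165),(236,77),(236,253)]),.048,pose).mean(0)
print(a,b,np.linalg.norm((a-b)[:2]),np.arctan2(*(a-b)[[1,0]]))
im=grab_frame('top');cv2.imwrite('pics/t25.png',im[:,:,::-1])
quad('tr','wrist',f([(149,395),(327,395),(326,515),(150,515)]),.033,pose)
print(hand_in())
```

```text
[ 0.68032343 -0.00361507  0.033     ] [ 0.62538155 -0.00899563  0.048     ] 0.0552047194637138 0.09762045219758698
tr [ 0.6803 -0.0036] [0.0332, 0.0236, 0.0337, 0.0236] [0.088, 0.099, 0.088, 0.079]
the job is handed in; nothing more can be done
None
```

View pics/t25.png

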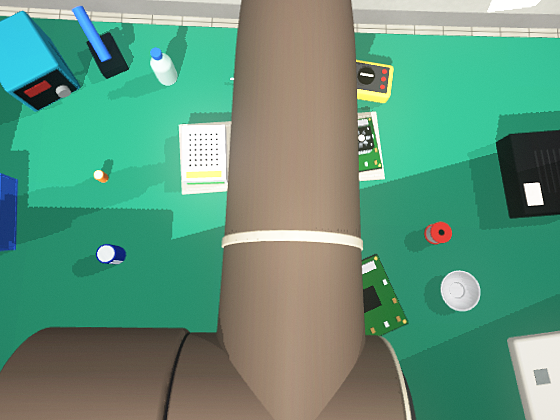

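All four parts were placed in the required order, and the job was handed in at about 27 s of the 102 s allowed. `hand_in()` gives no verdict, so these results rest on my own camera measurements.

| Part | Where it ended up (camera measurement) |
|---|---|
| Heat sink | About 1 mm from the board's centre, square to about 0.01 rad |
| Fan | Under 1 mm from the heat sink's centre, square with it |
| Blue capacitor (30 mm can) | Within about 2 mm of the mat's centre |
| Transformer | 55 mm behind the capacitor centre to centre, a gap of about 2 cm; about 1 mm off the mat's short centre line, square to about 0.01 rad |

All four looked upright in the pictures. The orange capacitor and the spool look unmoved in the last top view. In that view the arm hides the capacitor, the transformer and part of the board stack, so the figures above come from the wrist camera after each release.

**Fingertip offset:** the real fingertips sat about 25–40 mm behind the stated tool point, depending on the opening. The first try at the heat sink therefore closed on air above it without moving it. I measured the offset in the wrist and scene pictures and used it for every later grasp and placing.

**Arm drift:** moves missed their target by 2–9 mm, so I corrected each position just before letting go.

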